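# Tidy the listening niche

### The arm

A 6-joint arm with a two-finger parallel gripper is mounted at the origin on the work surface. World frame = base frame: x ahead of the robot, y to its left, z up, the work surface at z = 0. Lengths are in m, angles in rad, forces in N, time in s.
With the tool pointing down it reaches from about 0.225 to 0.875 m from the base axis. Payload 3.4 kg.
Tool frame: the origin (TCP) lies at the very end of the fingers, on their centre line; the grasp point (between the pads) lies 19 mm behind it; x points along the fingers, y is the direction in which the jaws open and shut, and the axes are right-handed (so a half turn about x gives the same grasp; the last joint's range is limited). The gripper opens to 85 mm and grips with 20 to 120 N. Pads are 22 mm wide; open, the fingers measure 114 mm over their backs; the gripper's body (76 mm by 85 mm) begins 54 mm behind the grasp point. The pads swing forward as they close: fully open they stand 13 mm farther back than shut.
Start: joints at [-1.253, 0.276, 1.505, -0, 1.361, -0.121], TCP at [0.244, -0.521, 0.231] pointing down, gripper open.
Joint ranges: [-2.89, 2.89], [-0.75, 2.08], [0.22, 2.7], [-1.18, 4.32], [0.11, 2.71], [-2.7, 2.7]. Speed limits (rad/s): [2.57, 2.57, 3.14, 3.14, 3.14, 3.14].

### API

Orientations are given as a unit quaternion [w, x, y, z].
In Python, from rig import manip gives the robot as it stands. The module is installed in compiled form; this text tells all that it offers.
- The arm moves only by the tool play_rows, never from a script. Its argument "plan" is a list that holds one entry, the list of rows, each a list of 5 numbers: the closure, from 0 (fully open) to 1 (shut), then the shift along the tool's x, y, z in m, then the turn about the tool's x in degrees. A call has 1 to 12 rows; each row is the pose to reach, as a shift and turn from the pose measured when the call began, along the tool's axes at that moment; what a row does not reach only later rows make up. A row lasts 1/10 s, in which the tool goes at most 50 mm and 8.59 degrees, less where a joint would pass 70% of its speed; a pose out of reach is approached as far as the arm can. A call with a gripper value outside its range is refused whole. The fingers move at their own pace and stop on an object; "grip_force" is the grip in N (left out, the last holds). Time passes only in rows, so rows that repeat a pose let the fingers close. It gives the time, the measured TCP pose, the force and the opening at its end, in the units of the state.
- manip.get_state(): the state, without advancing time (a new reading comes with each control period).
- manip.get_image(name): name is "side" or "top"; returns (picture, depth): 480x640x3 uint8, red, green, blue; 480x640 float32, m along the optical axis (not along the pixel's ray), 0 where there is no reading.
- manip.camera_params(name): a dict with "intrinsics" (3x3 intrinsics, pixels), "R" (3x3) and "t" (3): a world point X has camera coordinates R X + t. Camera axes: x right, y down, z forward; pixel columns grow to the right and rows downward; lengths in m; the calibration is good to about 2 mm. A picture is of the moment at which its call begins. camera_params takes no time and is no camera call.
- manip.sign_off(): hands the job in, once; it reports no verdict.
The state is a dict: "clock": time; "qpos": joint angles; "qd": joint speeds; "effort": joint torques, N m; "position": TCP position; "ee_rot": TCP orientation; "contact_force": force on the tool from outside, world axes, zero at the start; "moment": the same for the moment, N m; "width": finger opening in m.
Only numpy, scipy, OpenCV 4.12 (cv2) and the standard library are available. Lean on these libraries where they do the work, as an engineer would, in place of code of your own. Each camera call takes 0.05 s, during which the arm holds its last target.

### The job

Tidy the niche: put every remote control and the earbud case that is out on the shelf into the clear acrylic box, then close its lid and press it down firmly with the fingers until it is fully shut. Hang every pair of headphones by its headband over the steel rail, one cup on each side of the bar, and leave the ornaments as they stand.

Things in the scene. Friction and masses are not known exactly. Their poses are not given: they have to be found in the camera images.
- headphones1: rigid on-ear headphones (all alike, 160 g, may be absent): arch 140 mm across the cups (own x), cups 62 mm deep (y), 141 mm high, clear gap between cups 91 mm. Stands upright on its cups; origin midway between the cups' undersides, z up. Grey padded crown at top middle: 64 (x) x 30 (y) mm, 16 mm thick, 125 to 141 mm above the origin
- headphones1_crown (a point): middle of the underside of the padded crown of headphones1 (125 mm above its origin): the place that rests on the rail
- headphones2: rigid on-ear headphones (all alike, 160 g, may be absent): arch 140 mm across the cups (own x), cups 62 mm deep (y), 141 mm high, clear gap between cups 91 mm. Stands upright on its cups; origin midway between the cups' undersides, z up. Grey padded crown at top middle: 64 (x) x 30 (y) mm, 16 mm thick, 125 to 141 mm above the origin
- headphones2_crown (a point): middle of the underside of the padded crown of headphones2 (125 mm above its origin): the place that rests on the rail
- headphones3: rigid on-ear headphones (all alike, 160 g, may be absent): arch 140 mm across the cups (own x), cups 62 mm deep (y), 141 mm high, clear gap between cups 91 mm. Stands upright on its cups; origin midway between the cups' undersides, z up. Grey padded crown at top middle: 64 (x) x 30 (y) mm, 16 mm thick, 125 to 141 mm above the origin
- headphones3_crown (a point): middle of the underside of the padded crown of headphones3 (125 mm above its origin): the place that rests on the rail
- rail_mid (a point): middle of the axis of the fixed steel headphone rail, a level flat-topped bar 36 mm wide, 14 mm thick and 372 mm long, its axis 155 mm and its top 162 mm above the shelf, on a round post at each end (360 mm apart); own y runs along the bar, x across it, z up. Headphones hang on it between the posts with one cup on each side; allow about 90 mm of bar for each pair
- long_remote: black remote control, 110 (own x) x 38 (y) x 22 (z) mm, lying flat; origin at the centre of its underside. May be absent
- short_remote: black remote control, 80 (own x) x 36 (y) x 20 (z) mm, lying flat; origin at the centre of its underside. May be absent
- earbud_case: white rounded earbud case, 62 (own x) x 40 (y) x 28 (z) mm, lying flat; origin at the centre of its underside. May be absent
- acrylic_box: fixed clear acrylic box, outside 150 (own x) x 200 (y) x 70 (z) mm, walls 4 mm, open at the top; origin at the centre of its underside. Its lid is hinged along the rim on its own +x side
- acrylic_box_in (a point): centre of the inner floor of the acrylic box, axes as the box; inside 142 (x) x 192 (y) mm, 66 mm deep
- box_lid (a joint): angle of the box's lid: 0 is shut, grows as it opens, about 1.5 stands upright. A stiff hinge keeps it where it is left
- box_lid_hinge (a point): middle of the lid's hinge line, on the box's own +x rim, 70 mm up; the lid is a clear plate 6 mm thick that covers the box (reaching 150 mm from the hinge, 200 mm wide) and white along its free edge, with no knob: shut, its outer face is upward, 76 mm above the shelf
- vase: red ceramic vase, 125 mm high, 72 mm thick, on the turntable; origin at its foot. Leave alone
- paperweight: green glass paperweight, 66 mm wide, 47 mm high, on the turntable; origin at its foot. Leave alone
- keyring: chrome keyring with a key, flat, 90 mm long, on the turntable. Leave alone
- elephant: wooden elephant figurine, 95 mm long, 69 mm high; origin between its feet. Leave alone
- candle: white ceramic candle bowl, 68 mm wide, 70 mm high; origin at its foot. Leave alone

How it is judged:
By the outcome, as a careful person would: the job done as asked, in the order asked, and still so for the second after the job is handed in, with the robot touching nothing.
Of headphones1, headphones2, headphones3 only 2 to 3 are there at a start; the rules pass over those that are not, and their reading is None.
Of long_remote, short_remote, earbud_case only 2 to 3 are there at a start; the rules pass over those that are not, and their reading is None.
At some moment in a run one of headphones1, headphones2, headphones3, earbud_case may be knocked a few centimetres aside while the robot is not near it.
It also fails if it takes over 210 s, if anything falls off the work surface, if the arm or the gripper's body presses on something with over 40 N, if the wrist force passes 120 N, or if a joint passes its speed limit or range.

## Working session

There is one attempt and no reset: what is moved stays moved. The work goes in short steps, Python scripts to look and compute and a tool call to move; the robot and the scene stay as the last step left them, time stands still between calls to the robot, and variables do not carry over. Pictures are saved under pics/ and viewed, and the job is handed in when it is done.

Besides the shell and the picture viewer there is one more tool, called in YAML: its name, and indented under it one key for each argument. play_rows: Moves the arm, as the interface text tells. Its arguments: {"type":"object","properties":{"plan":{"type":"array","items":{"type":"array","items":{"type":"array","items":{"type":"number"}}}},"grip_force":{"type":"number"}},"required":["plan"]}

```bash
mkdir -p pics; cat > h.py <<'E'
import numpy as np, cv2
from rig import manip
def snap(n,tag):
    p,d=manip.get_image(n); cv2.imwrite(f'pics/{tag}.png',p[:,:,::-1]); np.save(f'pics/{tag}_d.npy',d); return p,d
def world(n,u,v,z=None,d=None):
    c=manip.camera_params(n);K=np.array(c['intrinsics']);R=np.array(c['R']);t=np.array(c['t'])
    r=np.linalg.inv(K)@np.array([u,v,1.0]);o=-R.T@t;w=R.T@r
    if z is not None: return o+w*(z-o[2])/w[2]
    return o+w*d
def proj(n,X):
    c=manip.camera_params(n);K=np.array(c['intrinsics']);q=K@(np.array(c['R'])@np.array(X)+np.array(c['t']));return q[:2]/q[2]
def st():
    s=manip.get_state()
    for k in ['clock','qpos','position','ee_rot','contact_force','width']: print(k,np.round(s[k],4))
    return s
E
python3 - <<'E'
from h import *
snap('side','s0');snap('top','t0');st()
for n in('side','top'):
    c=manip.camera_params(n);print(n,np.round(c['intrinsics'],1).tolist(),np.round(-np.array(c['R']).T@np.array(c['t']),3),np.round(c['R'],3).tolist())
E
```

```text
clock 0.1
qpos [-1.253   0.2765  1.506   0.      1.3607 -0.121 ]
position [ 0.2441 -0.5201  0.2305]
ee_rot [-0.1533 -0.6901 -0.1545  0.6902]
contact_force [0.1334 0.5667 0.264 ]
width 0.0855
side [[525.4, 0.0, 319.9], [0.0, 525.4, 234.4], [0.0, 0.0, 1.0]] [0.104 0.943 0.815] [[-0.871, -0.492, 0.003], [-0.276, 0.484, -0.831], [0.407, -0.724, -0.557]]
top [[474.8, 0.0, 316.2], [0.0, 474.8, 239.7], [0.0, 0.0, 1.0]] [0.564 0.059 1.14 ] [[-0.005, -1.0, -0.001], [-0.999, 0.005, -0.039], [0.039, 0.001, -0.999]]
```

View pics/s0.png

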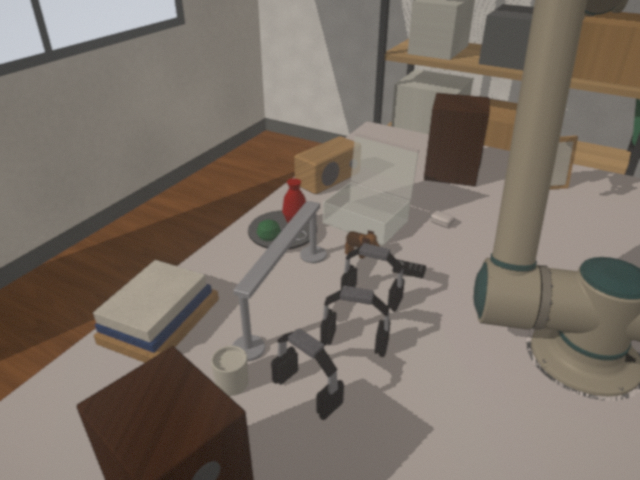

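View pics/t0.png

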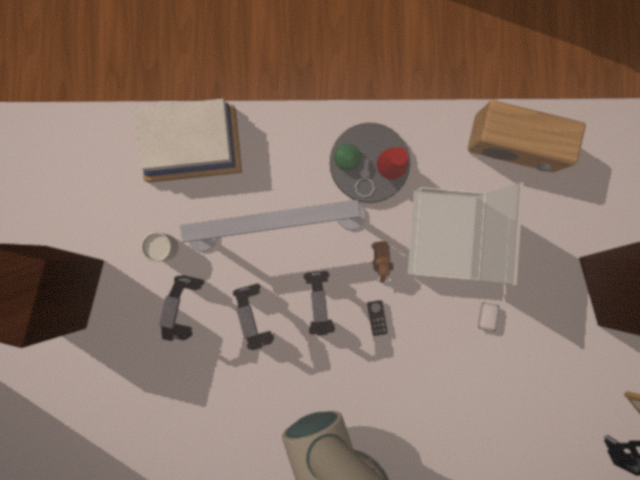

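The top view shows three headphones (crowns near (175,305), (248,320) and (320,305)), one remote at (377,317), the case at (488,316), the box at (447,235) with its lid raised on the right, and the rail from (185,232) to (362,210). I'll enlarge it.

```bash
python3 - <<'E'
import cv2
p=cv2.imread('pics/t0.png')
cv2.imwrite('pics/t0a.png',cv2.resize(p[190:360,140:350],None,fx=3.8,fy=3.5,interpolation=cv2.INTER_CUBIC)[:600,:800])
cv2.imwrite('pics/t0b.png',cv2.resize(p[170:340,340:540],None,fx=3.5,fy=3.5,interpolation=cv2.INTER_CUBIC))
E
```

```text
(no output)
```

View pics/t0a.png

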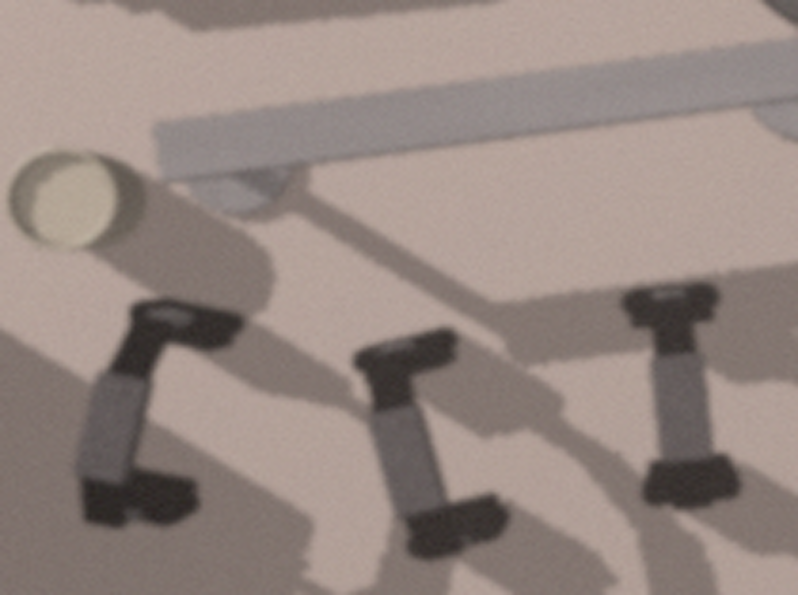

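View pics/t0b.png

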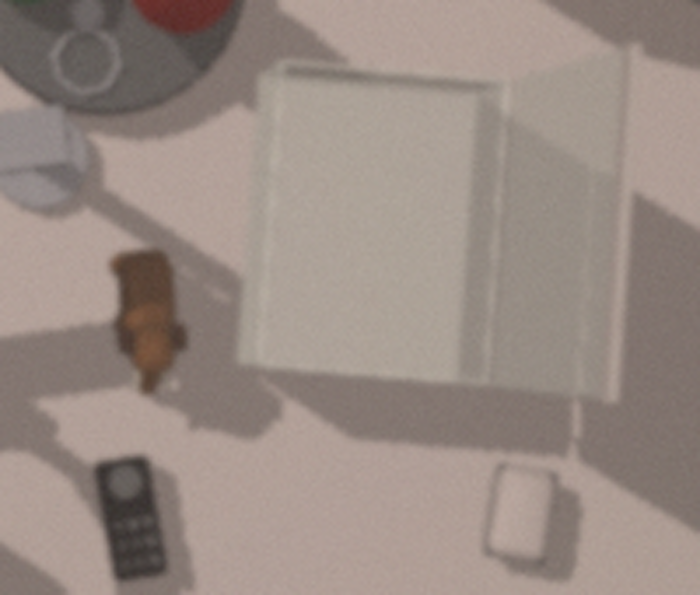

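```bash
cat > m0.py <<'E'
from h import *
A=lambda u,v:(140+u/3.8,190+v/3.5)
B=lambda u,v:(340+u/3.5,170+v/3.5)
def W(f,pts,z): return [world('top',*f(*p),z=z) for p in pts]
for n,a,b in(('A',(128,374),(104,479)),('B',(393,407),(425,515)),('C',(678,352),(688,460))):
    P=W(A,[a,b],.141); m=(P[0]+P[1])/2; d=P[0]-P[1]; print(n,m.round(4),'len',np.linalg.norm(d).round(4),'ang',np.degrees(np.arctan2(d[1],d[0])).round(1))
P=W(A,[(155,122),(163,180)],.162)+W(B,[(60,108),(70,165)],.162)
print('rail',np.round(P,4)); l=(P[0]+P[1])/2;r=(P[2]+P[3])/2;d=r-l;print('mid',(l+r)/2,np.linalg.norm(d),np.degrees(np.arctan2(d[1],d[0])))
P=np.array(W(B,[(262,75),(240,362),(505,82),(483,382)],.07));print('box',P.round(4),P.mean(0))
P=np.array(W(B,[(97,462),(147,457),(164,572),(117,580)],.021));print('rem',P.round(4),P.mean(0),np.linalg.norm(P[1]-P[2]),np.linalg.norm(P[0]-P[1]))
P=np.array(W(B,[(497,464),(556,470),(545,562),(486,555)],.026));print('case',P.round(4),P.mean(0),np.linalg.norm(P[1]-P[2]),np.linalg.norm(P[0]-P[1]))
for z in(.15,.19,.21,.22):print('lid',z,np.round(W(B,[(633,47),(613,400)],z),3).tolist())
for nm,p in (('eleph',(150,315)),):print(nm,W(B,[p],.06))
print('candle',W(A,[(70,200)],.07))
E
python3 m0.py
```

```text
A [0.4531 0.3656 0.141 ] len 0.0638 ang -11.6
B [0.4318 0.204  0.141 ] len 0.0667 ang 15.4
C [0.4639 0.0529 0.141 ] len 0.0646 ang 4.6
rail [[ 0.634   0.3392  0.162 ]
 [ 0.5998  0.3346  0.162 ]
 [ 0.6821 -0.0254  0.162 ]
 [ 0.6483 -0.031   0.162 ]]
mid [0.64103894 0.15437004 0.162     ] 0.3682974512918079 -82.46767672339718
box [[ 0.714  -0.1641  0.07  ]
 [ 0.5287 -0.1477  0.07  ]
 [ 0.7087 -0.3212  0.07  ]
 [ 0.5152 -0.3035  0.07  ]] [ 0.61666183 -0.23412803  0.07      ]
rem [[ 0.4606 -0.0604  0.021 ]
 [ 0.4638 -0.094   0.021 ]
 [ 0.3872 -0.1046  0.021 ]
 [ 0.382  -0.0731  0.021 ]] [ 0.42341063 -0.0830146   0.021     ] 0.07737703160627264 0.033709550676241824
case [[ 0.4586 -0.3268  0.026 ]
 [ 0.4544 -0.3661  0.026 ]
 [ 0.3935 -0.3576  0.026 ]
 [ 0.3983 -0.3184  0.026 ]] [ 0.42618111 -0.34220689  0.026     ] 0.06153848946015809 0.039501909453375894
lid 0.15 [[0.719, -0.37, 0.15], [0.508, -0.353, 0.15]]
lid 0.19 [[0.712, -0.353, 0.19], [0.51, -0.337, 0.19]]
lid 0.21 [[0.709, -0.344, 0.21], [0.511, -0.328, 0.21]]
lid 0.22 [[0.708, -0.34, 0.22], [0.512, -0.324, 0.22]]
eleph [array([ 0.55914128, -0.0915125 ,  0.06      ])]
candle [array([0.59047466, 0.41573403, 0.07      ])]
```

```bash
cat >> h.py <<'E'
from scipy.spatial.transform import Rotation as Ro
def need(pts,yaw=None):
    s=manip.get_state();q=s['ee_rot'];R=Ro.from_quat([q[1],q[2],q[3],q[0]]).as_matrix();p=np.array(s['position'])
    y0=np.degrees(np.arctan2(R[1,1],R[0,1]))
    print('clock',round(float(s['clock']),2),'tcp',p.round(4),'yaw',y0.round(2),'q6',round(float(s['qpos'][5]),3),'toolx',R[:,0].round(3),'F',np.round(s['contact_force'],1),'w',round(float(s['width']),4))
    for t in pts: print('  ',t,'shift',(R.T@(np.array(t)-p)).round(4))
    if yaw is not None:
        d=(yaw-y0+90)%180-90; print('  turn about x (deg)',(-d).round(2), 'q6 +/-',np.radians(d).round(2))
E
python3 - <<'E'
from h import *
need([(.426,-.342,.231),(.426,-.342,.012)],82)
E
```

```text
clock 0.1 tcp [ 0.2441 -0.5201  0.2305] yaw -64.86 q6 -0.121 toolx [-0.     0.002 -1.   ] F [0.1 0.6 0.3] w 0.0855
   (0.426, -0.342, 0.231) shift [-0.0003 -0.0839 -0.2403]
   (0.426, -0.342, 0.012) shift [ 0.2187 -0.0836 -0.2402]
  turn about x (deg) 33.14 q6 +/- -0.58
```

play_rows:
  plan:
    - [[0,0,-0.084,-0.24,33],[0,0,-0.084,-0.24,33],[0,0,-0.084,-0.24,33],[0,0,-0.084,-0.24,33],[0,0,-0.084,-0.24,33],[0,0,-0.084,-0.24,33],[0,0,-0.084,-0.24,33],[0,0,-0.084,-0.24,33]]

```text
clock: 0.9
position: [0.4255, -0.342, 0.2304]
ee_rot: [0.048, -0.705, 0.048, 0.706]
contact_force: [-0.7, 0.3, 0.1]
width: 0.0851
```

```bash
python3 - <<'E'
from h import *
p,d=snap('top','t1');snap('side','s1')
cv2.imwrite('pics/t1a.png',cv2.resize(p[150:350,340:560,::-1],None,fx=3.5,fy=3,interpolation=cv2.INTER_CUBIC))
need([(.426,-.342,.06),(.426,-.342,.008)],82)
E
```

```text
clock 1.0 tcp [ 0.4249 -0.3429  0.2305] yaw -97.92 q6 0.903 toolx [-0.001  0.001 -1.   ] F [-0.3  0.1  0.3] w 0.0855
   (0.426, -0.342, 0.06) shift [ 0.1705 -0.0008 -0.0012]
   (0.426, -0.342, 0.008) shift [ 0.2225 -0.0008 -0.0013]
  turn about x (deg) 0.08 q6 +/- -0.0
```

View pics/t1a.png

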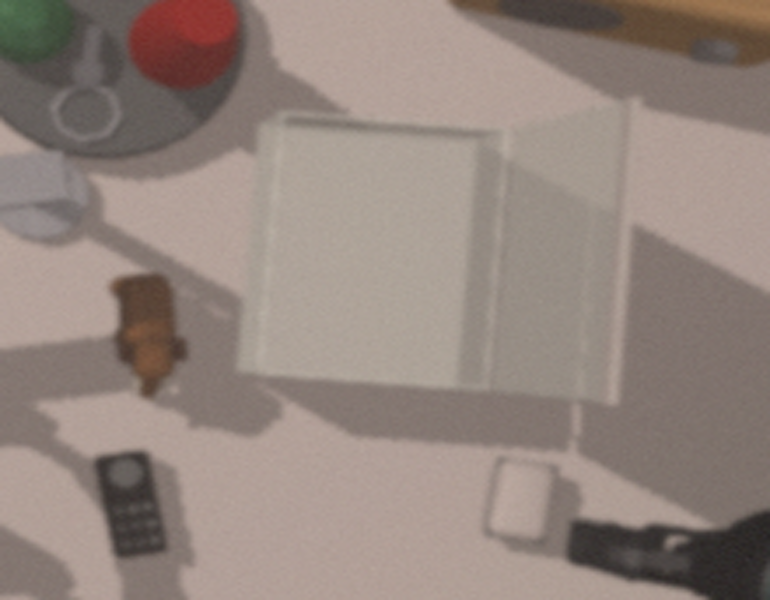

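View pics/s1.png

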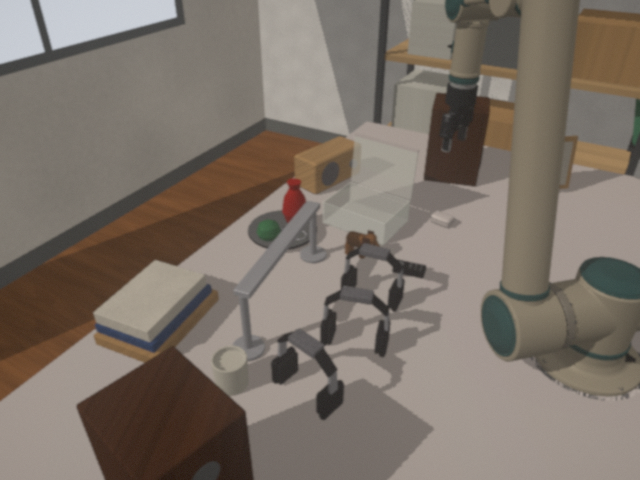

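The case is still at its spot (crop (520,498)), and the fingers appear at (648,560), which matches parallax for a tool 0.23 m up. I'll descend and grip.

play_rows:
  plan:
    - [[0,0.05,-0.001,-0.001,0],[0,0.1,-0.001,-0.001,0],[0,0.15,-0.001,-0.001,0],[0,0.19,-0.001,-0.001,0],[0,0.222,-0.001,-0.001,0],[0,0.222,-0.001,-0.001,0],[1,0.222,-0.001,-0.001,0],[1,0.222,-0.001,-0.001,0],[1,0.222,-0.001,-0.001,0],[1,0.222,-0.001,-0.001,0],[1,0.222,-0.001,-0.001,0],[1,0.222,-0.001,-0.001,0]]
  grip_force: 40

```text
clock: 2.2
position: [0.4268, -0.3432, 0.0107]
ee_rot: [-0.048, 0.706, -0.05, -0.705]
contact_force: [-2.4, -0.8, 6.1]
width: 0.0392
```

```bash
python3 - <<'E'
from h import *
need([(.426,-.342,.14),(.426,-.232,.14),(.665,-.238,.14),(.665,-.238,.014)],85)
E
```

```text
clock 2.2 tcp [ 0.4268 -0.3432  0.0107] yaw -97.91 q6 0.905 toolx [ 0.002 -0.002 -1.   ] F [-2.4 -0.8  6.1] w 0.0392
   (0.426, -0.342, 0.14) shift [-0.1293 -0.0008  0.0007]
   (0.426, -0.232, 0.14) shift [-0.1295 -0.1097  0.0159]
   (0.665, -0.238, 0.14) shift [-0.1292 -0.1367 -0.2217]
   (0.665, -0.238, 0.014) shift [-0.0032 -0.1369 -0.2215]
  turn about x (deg) -2.91 q6 +/- 0.05
```

play_rows:
  plan:
    - [[1,-0.05,0,0,0],[1,-0.1,0,0,0],[1,-0.13,0,0,0],[1,-0.13,-0.05,0.007,0],[1,-0.13,-0.1,0.014,0],[1,-0.13,-0.11,0.01,-3],[1,-0.13,-0.116,-0.038,-3],[1,-0.13,-0.122,-0.086,-3],[1,-0.13,-0.128,-0.134,-3],[1,-0.13,-0.133,-0.182,-3],[1,-0.13,-0.137,-0.222,-3],[1,-0.13,-0.137,-0.222,-3]]

```text
clock: 3.4
position: [0.671, -0.2379, 0.1403]
ee_rot: [-0.028, 0.709, -0.03, -0.704]
contact_force: [-1.3, -0.0, -0.3]
width: 0.0389
```

```bash
python3 - <<'E'
from h import *
snap('side','s2')
need([(.665,-.238,.14),(.665,-.238,.017)],85)
E
```

```text
clock 3.45 tcp [ 0.6676 -0.2376  0.1402] yaw -94.77 q6 1.215 toolx [ 0.002 -0.003 -1.   ] F [-0.1  0.5 -1.1] w 0.0394
   (0.665, -0.238, 0.14) shift [0.0001 0.0006 0.0026]
   (0.665, -0.238, 0.017) shift [0.1231 0.0003 0.0029]
  turn about x (deg) 0.23 q6 +/- -0.0
```

View pics/s2.png

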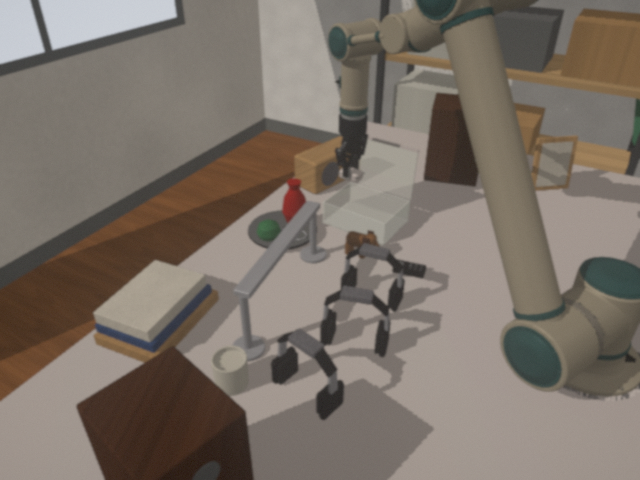

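The case is held over the box at about (355,175), so I'll lower and release it.

play_rows:
  plan:
    - [[1,0.045,0,0.002,0],[1,0.085,0,0.002,0],[1,0.11,0,0.002,0],[1,0.122,0,0.002,0],[1,0.122,0,0.002,0],[0.3,0.122,0,0.002,0],[0.3,0.122,0,0.002,0],[0.3,0.122,0,0.002,0],[0.3,0.08,0,0.002,0],[0.3,0.03,0,0.002,0],[0.3,-0.02,0,0.002,0],[0.3,-0.02,0,0.002,0]]

```text
clock: 4.65
position: [0.6703, -0.2394, 0.1707]
ee_rot: [-0.026, 0.713, -0.033, -0.7]
contact_force: [0.5, -1.5, -0.1]
width: 0.0598
```

```bash
python3 - <<'E'
from h import *
need([(.55,-.2,.17),(.423,-.083,.17),(.423,-.083,.006)],98.5)
E
```

```text
clock 4.65 tcp [ 0.6703 -0.2394  0.1707] yaw -94.76 q6 1.214 toolx [ 0.019 -0.011 -1.   ] F [ 0.5 -1.5 -0.1] w 0.0598
   (0.55, -0.2, 0.17) shift [-0.002  -0.0293  0.1232]
   (0.423, -0.083, 0.17) shift [-0.0057 -0.1354  0.2594]
   (0.423, -0.083, 0.006) shift [ 0.1583 -0.1369  0.2627]
  turn about x (deg) -13.26 q6 +/- 0.23
```

play_rows:
  plan:
    - [[0,0,-0.015,0.04,-5],[0,0,-0.03,0.085,-13],[0,0,-0.055,0.125,-13],[0,0,-0.085,0.165,-13],[0,0,-0.11,0.205,-13],[0,-0.003,-0.135,0.245,-13],[0,-0.003,-0.136,0.26,-13],[0,-0.003,-0.136,0.26,-13],[0,-0.003,-0.136,0.26,-13]]

```text
clock: 5.55
position: [0.4243, -0.0833, 0.1682]
ee_rot: [0.056, 0.713, 0.046, -0.698]
contact_force: [0.6, -0.2, 0.1]
width: 0.0852
```

```bash
python3 - <<'E'
from h import *
p,d=snap('top','t3')
cv2.imwrite('pics/t3a.png',cv2.resize(p[170:340,340:540,::-1],None,fx=3.5,fy=3.5,interpolation=cv2.INTER_CUBIC))
need([(.423,-.083,.17),(.423,-.083,.006)],98.5)
E
```

```text
clock 5.6 tcp [ 0.4247 -0.0835  0.168 ] yaw -81.8 q6 1.077 toolx [ 0.022 -0.012 -1.   ] F [ 0.4 -0.2  0.2] w 0.0854
   (0.423, -0.083, 0.17) shift [-0.002  -0.0008  0.0016]
   (0.423, -0.083, 0.006) shift [ 0.1619 -0.0032  0.0049]
  turn about x (deg) -0.3 q6 +/- 0.01
```

View pics/t3a.png

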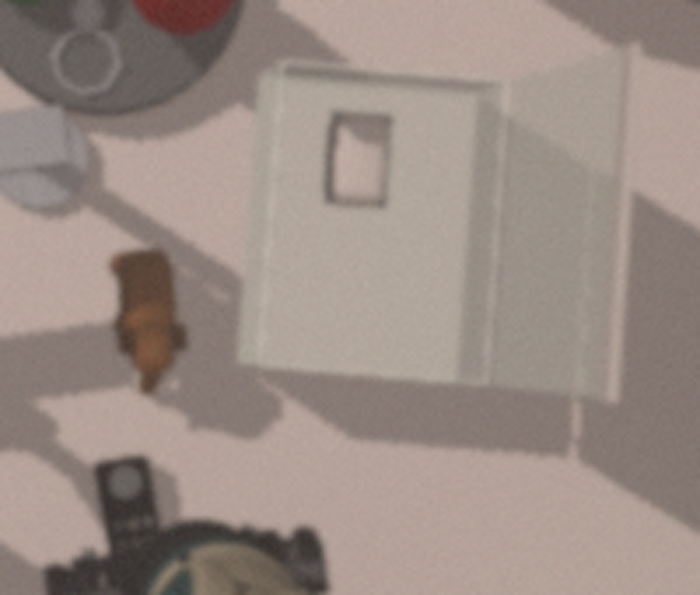

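The case lies flat in the box at crop (358,160), and the remote is still at (130,518). Next I'll pick up the remote.

play_rows:
  plan:
    - [[0,0.05,-0.001,0.003,0],[0,0.1,-0.002,0.004,0],[0,0.14,-0.003,0.005,0],[0,0.159,-0.003,0.005,0],[0,0.159,-0.003,0.005,0],[1,0.159,-0.003,0.005,0],[1,0.159,-0.003,0.005,0],[1,0.159,-0.003,0.005,0],[1,0.159,-0.003,0.005,0],[1,0.159,-0.003,0.005,0],[1,0.159,-0.003,0.005,0],[1,0.159,-0.003,0.005,0]]

```text
clock: 6.8
position: [0.4241, -0.0837, 0.0103]
ee_rot: [0.056, 0.714, 0.045, -0.697]
contact_force: [-0.3, -0.2, 6.6]
width: 0.0351
```

```bash
python3 - <<'E'
from h import *
need([(.423,-.083,.14),(.423,-.18,.14),(.45,-.228,.14),(.575,-.228,.14)],85)
E
```

```text
clock 6.8 tcp [ 0.4241 -0.0837  0.0103] yaw -81.79 q6 1.079 toolx [ 0.026 -0.013 -1.   ] F [-0.3 -0.2  6.6] w 0.0351
   (0.423, -0.083, 0.14) shift [-0.1297  0.0014 -0.002 ]
   (0.423, -0.18, 0.14) shift [-0.1284  0.0973  0.0119]
   (0.45, -0.228, 0.14) shift [-0.1271  0.1487 -0.008 ]
   (0.575, -0.228, 0.14) shift [-0.1239  0.1666 -0.1317]
  turn about x (deg) 13.21 q6 +/- -0.23
```

play_rows:
  plan:
    - [[1,-0.045,0.001,-0.001,0],[1,-0.09,0.001,-0.002,0],[1,-0.13,0.001,-0.002,0],[1,-0.13,0.05,0.005,6],[1,-0.13,0.097,0.012,13],[1,-0.128,0.149,-0.008,13],[1,-0.126,0.156,-0.055,13],[1,-0.125,0.162,-0.1,13],[1,-0.124,0.167,-0.132,13],[1,-0.124,0.167,-0.132,13],[1,-0.124,0.167,-0.132,13]]

```text
clock: 7.9
position: [0.5751, -0.228, 0.1398]
ee_rot: [-0.025, 0.715, -0.033, -0.698]
contact_force: [-1.7, 0.7, -0.6]
width: 0.0344
```

```bash
python3 - <<'E'
from h import *
p,d=snap('top','t4')
cv2.imwrite('pics/t4a.png',cv2.resize(p[170:340,340:540,::-1],None,fx=3.5,fy=3.5,interpolation=cv2.INTER_CUBIC))
need([(.575,-.228,.017),(.575,-.228,.17)],85)
E
```

```text
clock 7.95 tcp [ 0.5742 -0.2278  0.1399] yaw -94.76 q6 1.163 toolx [ 0.024 -0.013 -1.   ] F [ 0.5  0.2 -1.1] w 0.0349
   (0.575, -0.228, 0.017) shift [ 0.1228 -0.0012  0.0022]
   (0.575, -0.228, 0.17) shift [-0.0301  0.0004 -0.0015]
  turn about x (deg) 0.24 q6 +/- -0.0
```

View pics/t4a.png

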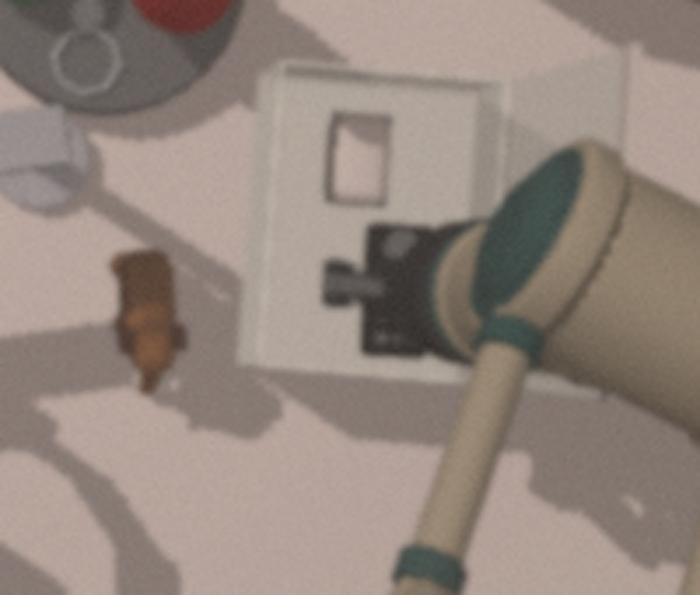

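The remote is held (gripper head at crop (410,290)), and the case remains at (358,160). I'll lower 5 mm further forward to clear the near wall.

play_rows:
  plan:
    - [[1,0.045,0,-0.004,0],[1,0.085,-0.001,-0.003,0],[1,0.11,-0.001,-0.003,0],[1,0.122,-0.001,-0.003,0],[1,0.122,-0.001,-0.003,0],[0.35,0.122,-0.001,-0.003,0],[0.35,0.122,-0.001,-0.003,0],[0.35,0.122,-0.001,-0.003,0],[0.35,0.08,0,-0.003,0],[0.35,0.03,0,-0.003,0],[0.35,-0.02,0,-0.003,0],[0.35,-0.06,0,-0.003,0]]

```text
clock: 9.15
position: [0.5765, -0.2276, 0.2043]
ee_rot: [-0.024, 0.717, -0.034, -0.696]
contact_force: [0.9, -0.5, -0.2]
width: 0.0555
```

```bash
python3 - <<'E'
from h import *
s=manip.get_state()
need([(.42,-.25,.25),(.42,-.43,.25),(.61,-.43,.25),(.61,-.43,.185)],85)
E
```

```text
clock 9.15 tcp [ 0.5765 -0.2276  0.2043] yaw -94.76 q6 1.165 toolx [ 0.028 -0.015 -0.999] F [ 0.9 -0.5 -0.2] w 0.0555
   (0.42, -0.25, 0.25) shift [-0.0497  0.0358  0.1527]
   (0.42, -0.43, 0.25) shift [-0.047   0.2152  0.1379]
   (0.61, -0.43, 0.25) shift [-0.0417  0.1994 -0.0514]
   (0.61, -0.43, 0.185) shift [ 0.0233  0.1986 -0.0495]
  turn about x (deg) 0.24 q6 +/- -0.0
```

play_rows:
  plan:
    - [[1,-0.04,0,0,0],[1,-0.08,0,0,0],[1,-0.08,0.05,-0.012,0],[1,-0.08,0.1,-0.025,0],[1,-0.078,0.15,-0.037,0],[1,-0.075,0.2,-0.05,0],[1,-0.075,0.2,-0.05,0],[1,-0.075,0.2,-0.05,0],[1,-0.075,0.2,-0.05,0]]

```text
clock: 10.05
position: [0.6075, -0.4289, 0.2839]
ee_rot: [-0.025, 0.717, -0.034, -0.696]
contact_force: [0.6, 1.0, -0.4]
width: -0.0001
```

```bash
python3 - <<'E'
from h import *
p,d=snap('top','t5');snap('side','s5')
cv2.imwrite('pics/t5a.png',cv2.resize(p[170:340,340:540,::-1],None,fx=3.5,fy=3.5,interpolation=cv2.INTER_CUBIC))
s=manip.get_state()
u=np.array([np.cos(np.radians(85.2)),np.sin(np.radians(85.2))]) # hinge->box
H=np.array([.612,-.3125]);H=H
P=[(.61,-.43,.185)]
for th,r in ((105,.13),(95,.13),(85,.13),(75,.13),(65,.13),(55,.13),(45,.13),(35,.13),(25,.13),(15,.13),(8,.13),(3,.13),(0,.13)):
    a=np.radians(th);e=.006+.004
    o=r*np.cos(a)-e*np.sin(a)-(0.012*np.sin(a)); z=.07+r*np.sin(a)+e*np.cos(a)
    q=H+u*o; P.append((round(q[0],4),round(q[1],4),round(z,4)))
need(P,85)
E
```

```text
clock 10.15 tcp [ 0.6077 -0.4281  0.2845] yaw -94.67 q6 0.941 toolx [ 0.029 -0.015 -0.999] F [ 0.4 -0.3  0.3] w 0.0002
   (0.61, -0.43, 0.185) shift [0.0995 0.0004 0.0006]
   (np.float64(0.6074), np.float64(-0.3672), np.float64(0.193)) shift [ 0.0905 -0.0619  0.008 ]
   (np.float64(0.6092), np.float64(-0.3456), np.float64(0.1986)) shift [ 0.0846 -0.0835  0.0078]
   (np.float64(0.6111), np.float64(-0.323), np.float64(0.2004)) shift [ 0.0825 -0.1061  0.0077]
   (np.float64(0.613), np.float64(-0.3001), np.float64(0.1982)) shift [ 0.0845 -0.1291  0.0077]
   (np.float64(0.6149), np.float64(-0.2776), np.float64(0.192)) shift [ 0.0904 -0.1518  0.0078]
   (np.float64(0.6167), np.float64(-0.2562), np.float64(0.1822)) shift [ 0.0999 -0.1734  0.0081]
   (np.float64(0.6184), np.float64(-0.2364), np.float64(0.169)) shift [ 0.1128 -0.1934  0.0084]
   (np.float64(0.6199), np.float64(-0.219), np.float64(0.1528)) shift [ 0.1288 -0.2111  0.0088]
   (np.float64(0.6211), np.float64(-0.2044), np.float64(0.134)) shift [ 0.1474 -0.226   0.0093]
   (np.float64(0.622), np.float64(-0.193), np.float64(0.1133)) shift [ 0.168  -0.2377  0.01  ]
   (np.float64(0.6225), np.float64(-0.1873), np.float64(0.098)) shift [ 0.1832 -0.2436  0.0104]
   (np.float64(0.6228), np.float64(-0.1843), np.float64(0.0868)) shift [ 0.1943 -0.2468  0.0107]
   (np.float64(0.6229), np.float64(-0.183), np.float64(0.08)) shift [ 0.2011 -0.2481  0.0109]
  turn about x (deg) 0.33 q6 +/- -0.01
```

View pics/t5a.png

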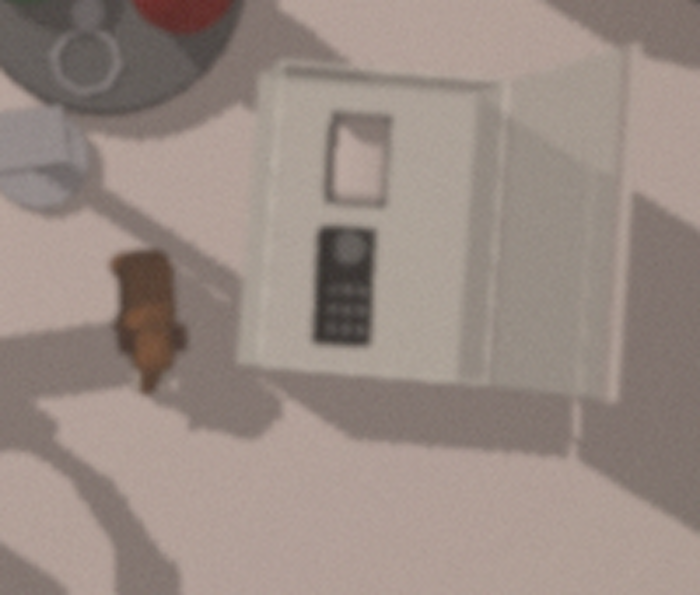

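View pics/s5.png

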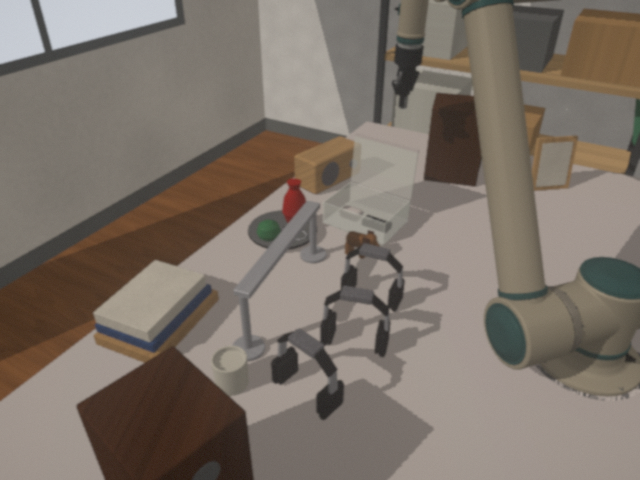

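Both items lie flat in the box (case at (358,160), remote at (345,287)), and the lid edge is at (625,220). I'll push the lid over slowly.

play_rows:
  plan:
    - [[1,0.05,0,0.003,0],[1,0.092,0,0.006,0],[1,0.092,-0.03,0.008,0],[1,0.092,-0.05,0.008,0],[1,0.09,-0.065,0.008,0],[1,0.088,-0.08,0.008,0],[1,0.086,-0.093,0.008,0],[1,0.085,-0.106,0.008,0],[1,0.085,-0.118,0.008,0],[1,0.085,-0.13,0.008,0],[1,0.087,-0.141,0.008,0],[1,0.09,-0.152,0.008,0]]

```text
clock: 11.35
position: [0.6147, -0.2766, 0.1921]
ee_rot: [-0.024, 0.717, -0.034, -0.696]
contact_force: [0.1, -1.5, 0.3]
width: -0.0002
```

```bash
python3 - <<'E'
from h import *
snap('side','s6')
need([],85)
E
```

```text
clock 11.4 tcp [ 0.6145 -0.2743  0.1914] yaw -94.62 q6 1.125 toolx [ 0.028 -0.012 -1.   ] F [-1.2  0.7 -0.7] w -0.0001
  turn about x (deg) 0.38 q6 +/- -0.01
```

View pics/s6.png

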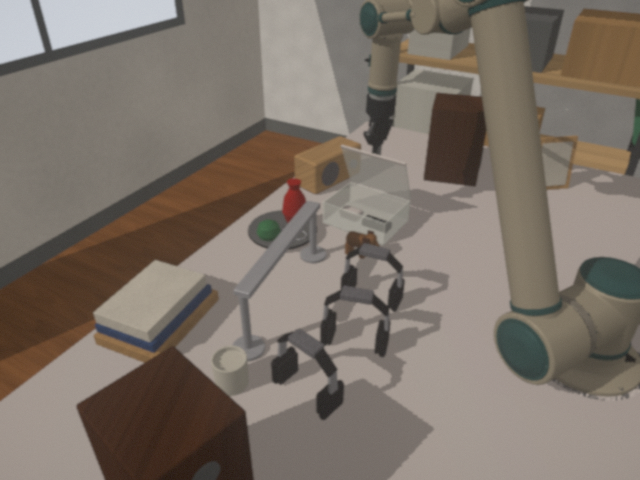

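The lid, with its free edge at about (375,155), is now tipped to roughly 60°. I'll follow the arc.

play_rows:
  plan:
    - [[1,0.004,-0.011,0,0],[1,0.01,-0.022,0,0],[1,0.016,-0.032,0,0],[1,0.022,-0.042,0,0],[1,0.03,-0.051,0,0],[1,0.038,-0.06,0.001,0],[1,0.048,-0.068,0.001,0],[1,0.057,-0.075,0.001,0],[1,0.068,-0.081,0.001,0],[1,0.078,-0.086,0.001,0],[1,0.086,-0.09,0.001,0],[1,0.093,-0.092,0.001,0]]

```text
clock: 12.6
position: [0.6234, -0.1832, 0.0965]
ee_rot: [-0.025, 0.716, -0.032, -0.697]
contact_force: [-0.5, -0.3, 0.3]
width: -0.0002
```

```bash
python3 - <<'E'
from h import *
snap('side','s7')
need([(.622,-.18,.072)],85)
E
```

```text
clock 12.65 tcp [ 0.6228 -0.1828  0.0955] yaw -94.61 q6 1.259 toolx [ 0.025 -0.011 -1.   ] F [-0.9  0.4  0. ] w -0.0001
   (0.622, -0.18, 0.072) shift [ 0.0234 -0.0029  0.0016]
  turn about x (deg) 0.39 q6 +/- -0.01
```

View pics/s7.png

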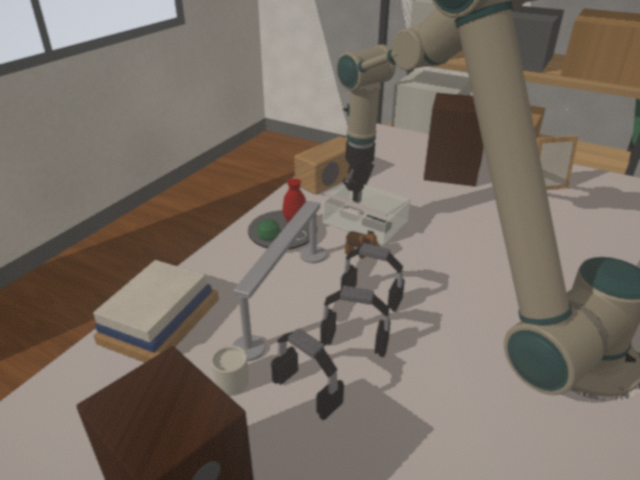

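Almost shut, so I'll press straight down in small steps and watch the force.

play_rows:
  plan:
    - [[1,0.007,-0.002,0.001,0],[1,0.013,-0.003,0.001,0],[1,0.017,-0.003,0.001,0],[1,0.021,-0.003,0.001,0],[1,0.023,-0.003,0.001,0],[1,0.023,-0.003,0.001,0]]

```text
clock: 13.25
position: [0.6224, -0.1798, 0.0763]
ee_rot: [-0.025, 0.716, -0.032, -0.697]
contact_force: [-5.9, 2.5, 19.7]
width: -0.0001
```

```bash
python3 - <<'E'
from h import *
need([(.622,-.18,.072)],85)
E
```

```text
clock 13.25 tcp [ 0.6224 -0.1798  0.0763] yaw -94.61 q6 1.263 toolx [ 0.026 -0.011 -1.   ] F [-5.9  2.5 19.7] w -0.0001
   (0.622, -0.18, 0.072) shift [0.0043 0.0002 0.0005]
  turn about x (deg) 0.39 q6 +/- -0.01
```

play_rows:
  plan:
    - [[1,0.006,0,0,0],[1,0.009,0,0,0],[1,0.01,0,0,0],[1,0.01,0,0,0],[1,0.01,0,0,0],[1,0.01,0,0,0]]

```text
clock: 13.85
position: [0.6226, -0.1798, 0.0757]
ee_rot: [-0.024, 0.717, -0.032, -0.696]
contact_force: [-14.0, 6.3, 44.9]
width: 0.0001
```

```bash
python3 - <<'E'
from h import *
need([],85)
E
```

```text
clock 13.85 tcp [ 0.6226 -0.1798  0.0757] yaw -94.6 q6 1.263 toolx [ 0.03  -0.013 -0.999] F [-14.    6.3  44.9] w 0.0001
  turn about x (deg) 0.4 q6 +/- -0.01
```

play_rows:
  plan:
    - [[1,-0.04,0,0,0],[1,-0.09,0,0,0],[1,-0.14,0,0,0],[1,-0.19,0,0,0],[0.3,-0.24,0,0,0],[0.3,-0.24,0,0,0],[0.3,-0.24,0,0,0]]

```text
clock: 14.55
position: [0.6158, -0.177, 0.3174]
ee_rot: [-0.024, 0.719, -0.033, -0.694]
contact_force: [-0.2, 0.5, -1.1]
width: 0.0432
```

```bash
python3 - <<'E'
from h import *
p,d=snap('top','t8');snap('side','s8')
cv2.imwrite('pics/t8a.png',cv2.resize(p[190:360,140:350,::-1],None,fx=3.8,fy=3.5,interpolation=cv2.INTER_CUBIC))
p=cv2.imread('pics/s8.png');cv2.imwrite('pics/s8a.png',cv2.resize(p[130:300,280:480],None,fx=3.5,fy=3.5,interpolation=cv2.INTER_CUBIC))
need([(.464,.053,.31),(.464,.053,.20),(.464,.053,.126)],94.6)
E
```

```text
clock 14.65 tcp [ 0.6146 -0.1766  0.314 ] yaw -94.61 q6 1.263 toolx [ 0.028 -0.012 -1.   ] F [-0.1  0.2 -0.2] w 0.058
   (0.464, 0.053, 0.31) shift [-0.0029 -0.2167  0.1686]
   (0.464, 0.053, 0.2) shift [ 0.107  -0.2178  0.1717]
   (0.464, 0.053, 0.126) shift [ 0.181  -0.2185  0.1738]
  turn about x (deg) -9.21 q6 +/- 0.16
```

View pics/s8a.png

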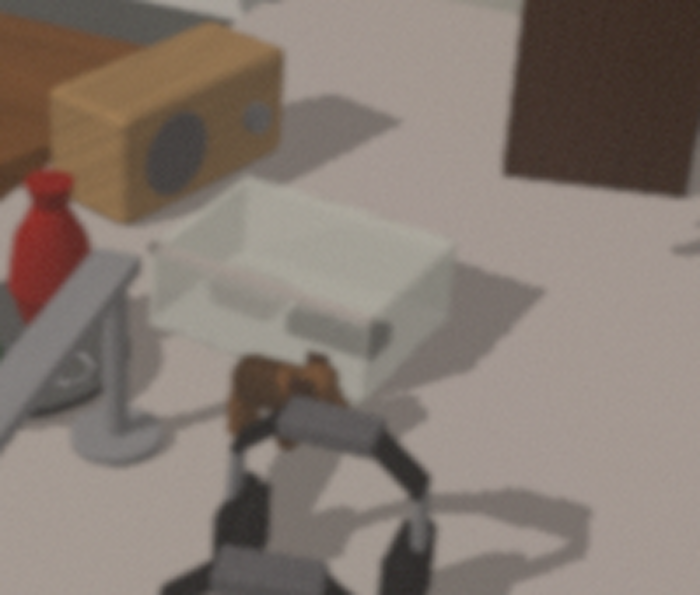

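View pics/t8a.png

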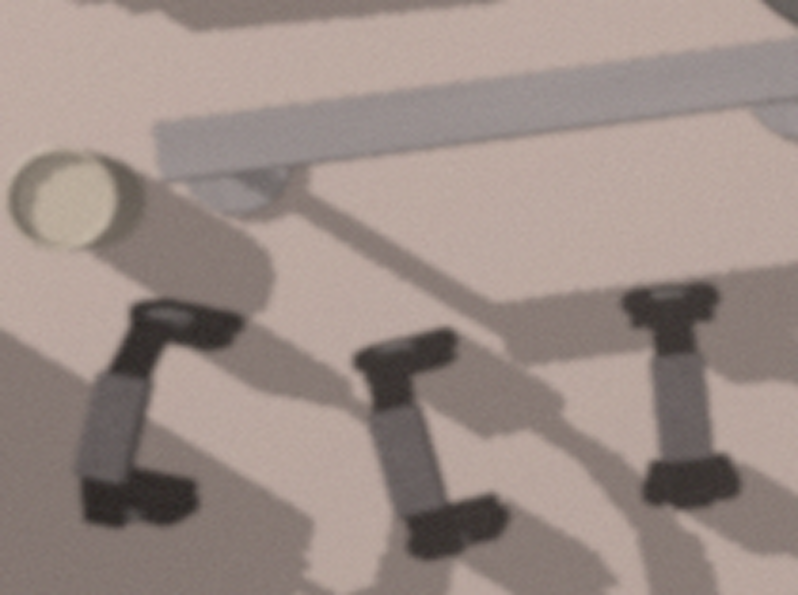

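The lid is shut, with its white edge lying along the rim at crop (260,285), and the headphones haven't moved. Next is C.

play_rows:
  plan:
    - [[0,0,-0.03,0.023,-5],[0,0,-0.065,0.05,-9],[0,-0.003,-0.1,0.078,-9],[0,-0.003,-0.14,0.109,-9],[0,-0.003,-0.18,0.14,-9],[0,-0.003,-0.217,0.169,-9],[0,-0.003,-0.217,0.169,-9],[0,0.04,-0.217,0.17,-9],[0,0.085,-0.218,0.171,-9],[0,0.107,-0.218,0.172,-9],[0,0.107,-0.218,0.172,-9],[0,0.107,-0.218,0.172,-9]]

```text
clock: 15.85
position: [0.4639, 0.0527, 0.1994]
ee_rot: [0.032, 0.716, 0.022, -0.697]
contact_force: [0.8, -0.4, 0.6]
width: 0.0855
```

```bash
python3 - <<'E'
from h import *
for X in((.464,.053,.141),(.4318,.204,.141),(.4531,.3656,.141),(.641,.154,.162)):print(proj('side',X))
p,d=snap('side','s9')
cv2.imwrite('pics/s9a.png',cv2.resize(p[180:420,220:440,::-1],None,fx=3,fy=2.5,interpolation=cv2.INTER_CUBIC))
need([(.464,.053,.20),(.464,.053,.128)],94.6)
E
```

```text
[375.12622411 248.3519393 ]
[358.33613072 291.22442446]
[307.72578831 338.41692534]
[282.92415443 240.59420467]
clock 15.9 tcp [0.4648 0.0528 0.2005] yaw -85.63 q6 1.472 toolx [ 0.029 -0.012 -1.   ] F [-0.4 -0.8  0.1] w 0.0853
   (0.464, 0.053, 0.2) shift [ 0.0005 -0.0002  0.0007]
   (0.464, 0.053, 0.128) shift [ 0.0724 -0.0013  0.0027]
  turn about x (deg) -0.23 q6 +/- 0.0
```

View pics/s9a.png

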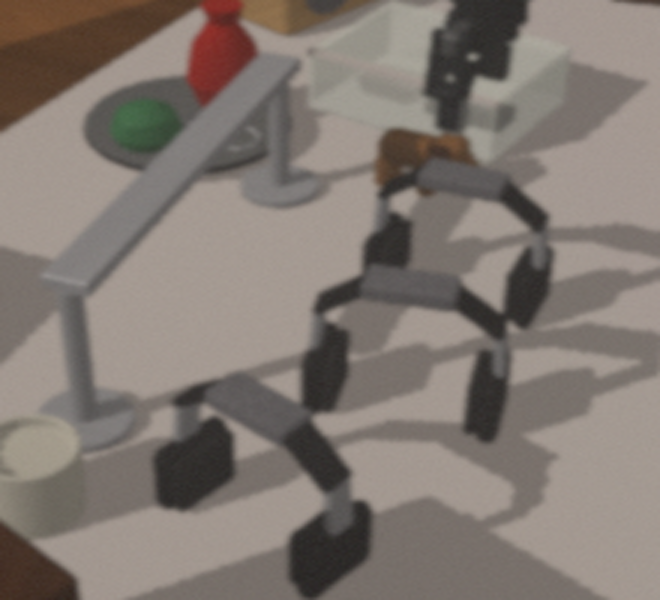

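The side view agrees with the measured crowns: C is predicted at (465,171) and seen at about (462,173). I'll grip C.

play_rows:
  plan:
    - [[0,0.04,-0.001,0.002,0],[0,0.072,-0.001,0.003,0],[0,0.072,-0.001,0.003,0],[1,0.072,-0.001,0.003,0],[1,0.072,-0.001,0.003,0],[1,0.072,-0.001,0.003,0],[1,0.072,-0.001,0.003,0],[1,0.072,-0.001,0.003,0],[1,0.072,-0.001,0.003,0],[1,0.072,-0.001,0.003,0],[1,0.072,-0.001,0.003,0]]
  grip_force: 50

```text
clock: 17.0
position: [0.465, 0.0529, 0.1301]
ee_rot: [0.032, 0.718, 0.022, -0.695]
contact_force: [-1.2, 1.4, 5.6]
width: 0.0284
```

```bash
python3 - <<'E'
from h import *
# rail: mid .641,.1544 ; y dir angle 97.5
u=np.array([np.cos(np.radians(97.5)),np.sin(np.radians(97.5))])
q=np.array([.641,.1544])-.09*u; print(q)
need([(.464,.053,.325),(*q.round(4),.325)],97.5)
E
```

```text
[0.65274736 0.06516996]
clock 17.0 tcp [0.465  0.0529 0.1301] yaw -85.63 q6 1.474 toolx [ 0.032 -0.012 -0.999] F [-1.2  1.4  5.6] w 0.0284
   (0.464, 0.053, 0.325) shift [-0.1948  0.0026 -0.0051]
   (np.float64(0.6527), np.float64(0.0652), 0.325) shift [-0.1889  0.0049 -0.1941]
  turn about x (deg) -3.13 q6 +/- 0.05
```

play_rows:
  plan:
    - [[1,-0.02,0,0,0],[1,-0.06,0.001,-0.002,0],[1,-0.105,0.001,-0.003,0],[1,-0.15,0.002,-0.004,0],[1,-0.192,0.002,-0.005,0],[1,-0.192,0.003,-0.02,-3],[1,-0.192,0.003,-0.06,-3],[1,-0.191,0.004,-0.105,-3],[1,-0.19,0.004,-0.15,-3],[1,-0.189,0.005,-0.185,-3],[1,-0.189,0.005,-0.194,-3],[1,-0.189,0.005,-0.194,-3]]

```text
clock: 18.2
position: [0.6534, 0.0651, 0.3238]
ee_rot: [0.05, 0.716, 0.041, -0.695]
contact_force: [0.3, 0.0, -2.2]
width: 0.0287
```

```bash
python3 - <<'E'
from h import *
p,d=snap('side','s10');snap('top','t10')
cv2.imwrite('pics/s10a.png',cv2.resize(p[100:340,200:420,::-1],None,fx=3,fy=2.5,interpolation=cv2.INTER_CUBIC))
need([(.6527,.0652,.325),(.6527,.0652,.172),(.6527,.0652,.167)],97.5)
E
```

```text
clock 18.3 tcp [0.6514 0.0651 0.325 ] yaw -82.62 q6 1.441 toolx [ 0.03  -0.012 -0.999] F [-1.   0.  -1.6] w 0.0285
   (0.6527, 0.0652, 0.325) shift [ 0.      0.0001 -0.0013]
   (0.6527, 0.0652, 0.172) shift [ 0.1529 -0.0023  0.0031]
   (0.6527, 0.0652, 0.167) shift [ 0.1579 -0.0024  0.0032]
  turn about x (deg) -0.12 q6 +/- 0.0
```

View pics/s10a.png

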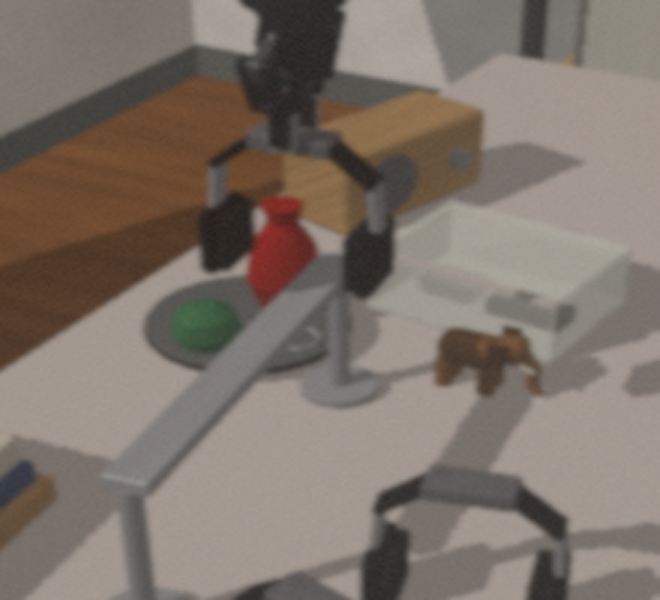

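View pics/t10.png

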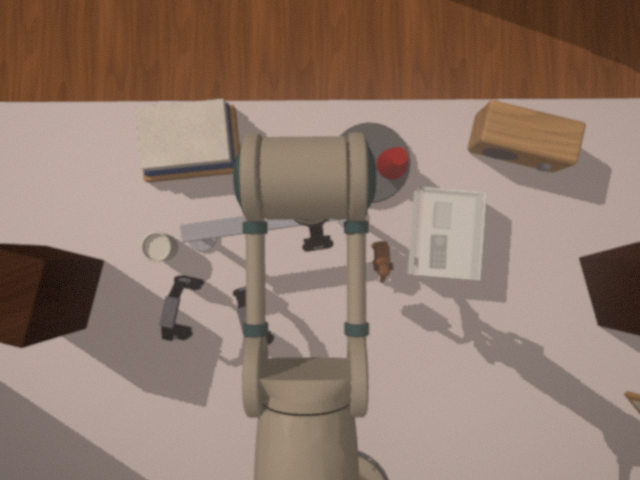

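C hangs level from the gripper with its crown over the bar at crop (295,140). I'll lower it with the cups either side of the bar.

play_rows:
  plan:
    - [[1,0.03,0,0,0],[1,0.06,-0.001,0.001,0],[1,0.09,-0.001,0.002,0],[1,0.12,-0.002,0.002,0],[1,0.14,-0.002,0.003,0],[1,0.15,-0.002,0.003,0],[1,0.154,-0.002,0.003,0],[1,0.154,-0.002,0.003,0]]

```text
clock: 19.1
position: [0.6527, 0.0649, 0.1718]
ee_rot: [0.05, 0.716, 0.041, -0.695]
contact_force: [0.3, -0.8, -2.2]
width: 0.0286
```

```bash
python3 - <<'E'
from h import *
p,d=snap('side','s11')
cv2.imwrite('pics/s11a.png',cv2.resize(p[130:330,220:420,::-1],None,fx=3.5,fy=3,interpolation=cv2.INTER_CUBIC))
need([(.6527,.0652,.167)],97.5)
E
```

```text
clock 19.15 tcp [0.6532 0.0649 0.1724] yaw -82.62 q6 1.445 toolx [ 0.032 -0.012 -0.999] F [ 0.3  0.1 -1. ] w 0.0288
   (0.6527, 0.0652, 0.167) shift [ 0.0053 -0.0005  0.0007]
  turn about x (deg) -0.12 q6 +/- 0.0
```

View pics/s11a.png

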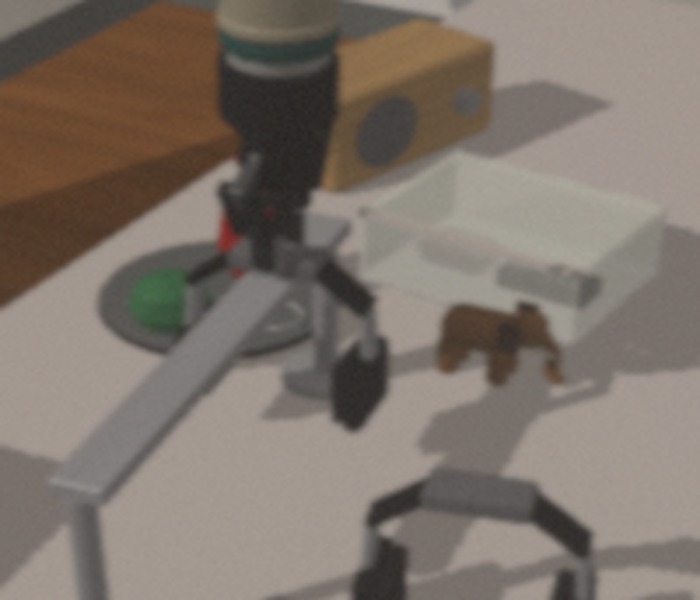

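play_rows:
  plan:
    - [[1,0.003,0,0,0],[1,0.005,-0.001,0.001,0],[1,0.006,-0.001,0.001,0],[1,0.006,-0.001,0.001,0]]

```text
clock: 19.55
position: [0.6523, 0.0658, 0.1671]
ee_rot: [0.05, 0.717, 0.041, -0.694]
contact_force: [-1.2, 0.3, 1.8]
width: 0.0285
```

```bash
python3 - <<'E'
from h import *
need([(.6527,.0652,.167)],97.5)
E
```

```text
clock 19.55 tcp [0.6523 0.0658 0.1671] yaw -82.62 q6 1.447 toolx [ 0.033 -0.012 -0.999] F [-1.2  0.3  1.8] w 0.0285
   (0.6527, 0.0652, 0.167) shift [ 0.0001  0.0007 -0.0003]
  turn about x (deg) -0.12 q6 +/- 0.0
```

Contact (about 3 N of its weight has come off). I'll release gently and rise.

play_rows:
  plan:
    - [[0.45,0,0,0,0],[0.45,0,0,0,0],[0.45,0,0,0,0],[0.45,-0.01,0,0,0],[0.45,-0.03,0,0,0],[0.45,-0.06,0,0,0],[0.45,-0.1,0,0,0],[0.45,-0.14,0,0,0],[0.45,-0.15,0,0,0],[0.45,-0.15,0,0,0]]

```text
clock: 20.55
position: [0.6483, 0.0676, 0.3201]
ee_rot: [0.051, 0.719, 0.041, -0.692]
contact_force: [-0.1, -0.0, -0.4]
width: 0.0471
```

```bash
python3 - <<'E'
from h import *
p,d=snap('side','s12');p2,_=snap('top','t12')
cv2.imwrite('pics/s12a.png',np.hstack([cv2.resize(p[180:380,220:420,::-1],(400,600)),cv2.resize(p2[180:350,140:350,::-1],(400,600))]))
need([(.4318,.204,.31),(.4318,.204,.2),(.4318,.204,.128)],105.4)
E
```

```text
clock 20.65 tcp [0.6468 0.0676 0.316 ] yaw -82.62 q6 1.445 toolx [ 0.031 -0.012 -0.999] F [ 0.1 -0.9 -0.4] w 0.0469
   (0.4318, 0.204, 0.31) shift [-0.0023 -0.163   0.1957]
   (0.4318, 0.204, 0.2) shift [ 0.1076 -0.1647  0.1989]
   (0.4318, 0.204, 0.128) shift [ 0.1796 -0.1658  0.2011]
  turn about x (deg) -8.02 q6 +/- 0.14
```

View pics/s12a.png

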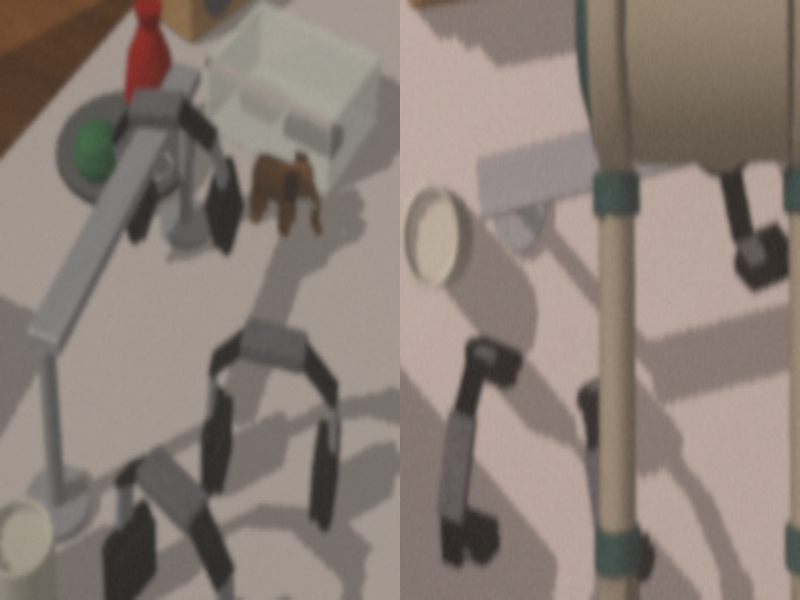

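C is hanging on the bar (left half, (160,110)), and B and A look unchanged. On to B.

play_rows:
  plan:
    - [[0,0,-0.03,0.036,-4],[0,0,-0.06,0.072,-8],[0,-0.002,-0.09,0.108,-8],[0,-0.002,-0.12,0.144,-8],[0,-0.002,-0.15,0.18,-8],[0,-0.002,-0.163,0.196,-8],[0,-0.002,-0.163,0.196,-8],[0,0.04,-0.164,0.197,-8],[0,0.08,-0.164,0.198,-8],[0,0.107,-0.165,0.199,-8],[0,0.107,-0.165,0.199,-8]]

```text
clock: 21.75
position: [0.4288, 0.2025, 0.1955]
ee_rot: [0.101, 0.707, 0.088, -0.694]
contact_force: [0.5, 0.1, -0.7]
width: 0.0855
```

```bash
python3 - <<'E'
from h import *
p,d=snap('side','s13')
cv2.imwrite('pics/s13a.png',cv2.resize(p[180:420,220:440,::-1],None,fx=3,fy=2.5,interpolation=cv2.INTER_CUBIC))
need([(.4318,.204,.2),(.4318,.204,.128)],105.4)
E
```

```text
clock 21.8 tcp [0.4307 0.2032 0.1981] yaw -74.65 q6 1.621 toolx [ 0.025 -0.014 -1.   ] F [-0.6  0.2 -0.7] w 0.0855
   (0.4318, 0.204, 0.2) shift [-0.0019 -0.0004 -0.0013]
   (0.4318, 0.204, 0.128) shift [ 0.0701 -0.0019  0.0002]
  turn about x (deg) -0.05 q6 +/- 0.0
```

View pics/s13a.png

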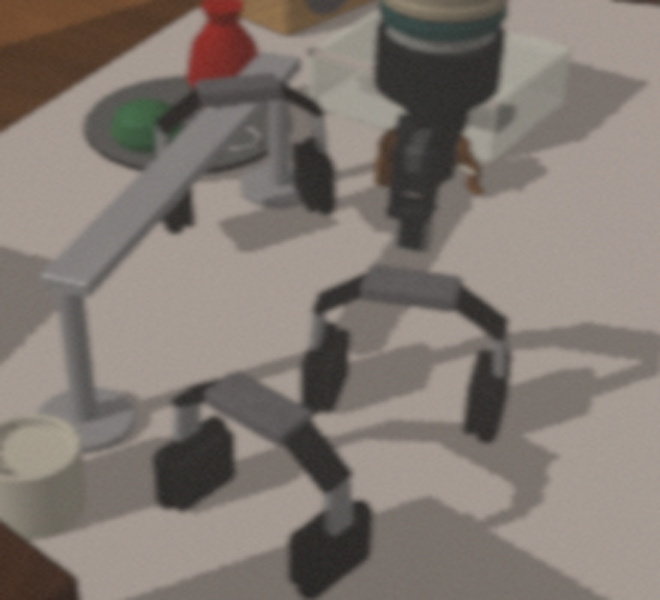

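B is at crop (412,285), unchanged, with the fingers directly above it. I'll grip.

play_rows:
  plan:
    - [[0,0.04,-0.001,0,0],[0,0.07,-0.002,0,0],[0,0.07,-0.002,0,0],[1,0.07,-0.002,0,0],[1,0.07,-0.002,0,0],[1,0.07,-0.002,0,0],[1,0.07,-0.002,0,0],[1,0.07,-0.002,0,0],[1,0.07,-0.002,0,0],[1,0.07,-0.002,0,0],[1,0.07,-0.002,0,0]]

```text
clock: 22.9
position: [0.4329, 0.2048, 0.1298]
ee_rot: [0.1, 0.71, 0.089, -0.691]
contact_force: [-1.2, 1.1, 6.7]
width: 0.0284
```

```bash
python3 - <<'E'
from h import *
u=np.array([np.cos(np.radians(97.5)),np.sin(np.radians(97.5))])
q=np.array([.641,.1544])+.01*u; print(q)
need([(.4318,.204,.325),(*q.round(4),.325)],97.5)
E
```

```text
[0.63969474 0.16431445]
clock 22.9 tcp [0.4329 0.2048 0.1298] yaw -74.67 q6 1.627 toolx [ 0.029 -0.012 -1.   ] F [-1.2  1.1  6.7] w 0.0284
   (0.4318, 0.204, 0.325) shift [-0.1951  0.0043 -0.0034]
   (np.float64(0.6397), np.float64(0.1643), 0.325) shift [-0.1887  0.0975 -0.1933]
  turn about x (deg) 7.83 q6 +/- -0.14
```

play_rows:
  plan:
    - [[1,-0.02,0,0,0],[1,-0.065,0.001,-0.001,0],[1,-0.11,0.002,-0.002,0],[1,-0.155,0.003,-0.003,0],[1,-0.194,0.004,-0.003,0],[1,-0.193,0.015,-0.025,4],[1,-0.192,0.035,-0.065,8],[1,-0.191,0.055,-0.105,8],[1,-0.19,0.075,-0.145,8],[1,-0.189,0.092,-0.18,8],[1,-0.189,0.098,-0.193,8],[1,-0.189,0.098,-0.193,8]]

```text
clock: 24.1
position: [0.6413, 0.1629, 0.3235]
ee_rot: [0.05, 0.715, 0.04, -0.696]
contact_force: [-0.2, 0.1, -1.6]
width: 0.0287
```

```bash
python3 - <<'E'
from h import *
p,d=snap('side','s14')
cv2.imwrite('pics/s14a.png',cv2.resize(p[120:360,200:420,::-1],None,fx=3,fy=2.5,interpolation=cv2.INTER_CUBIC))
need([(.6397,.1643,.325),(.6397,.1643,.172),(.6397,.1643,.167)],97.5)
E
```

```text
clock 24.15 tcp [0.6395 0.1634 0.3241] yaw -82.7 q6 1.597 toolx [ 0.026 -0.013 -1.   ] F [-0.6  1.3 -2.1] w 0.0288
   (0.6397, 0.1643, 0.325) shift [-0.0009 -0.0008 -0.0003]
   (0.6397, 0.1643, 0.172) shift [ 0.152  -0.0032  0.0034]
   (0.6397, 0.1643, 0.167) shift [ 0.157  -0.0033  0.0035]
  turn about x (deg) -0.2 q6 +/- 0.0
```

View pics/s14a.png

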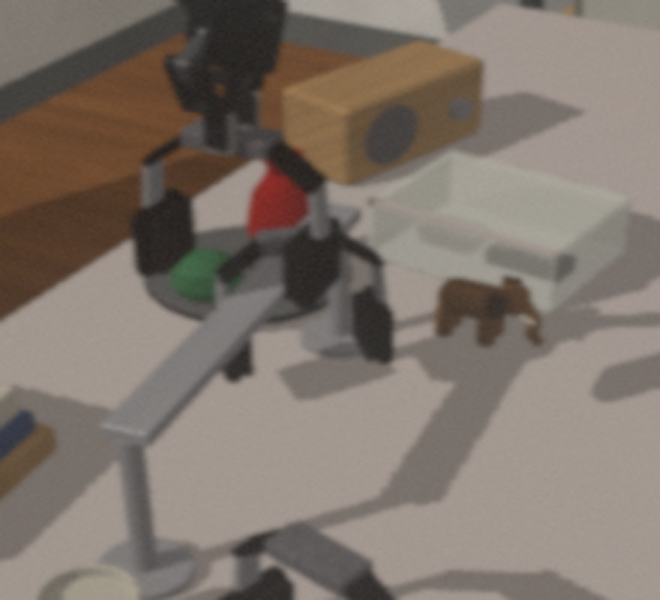

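B is held level over the bar, clear of C behind it. I'll lower it until it touches.

play_rows:
  plan:
    - [[1,0.03,0,0,0],[1,0.06,-0.001,0.001,0],[1,0.09,-0.002,0.002,0],[1,0.12,-0.002,0.002,0],[1,0.14,-0.003,0.003,0],[1,0.15,-0.003,0.003,0],[1,0.155,-0.003,0.003,0],[1,0.158,-0.003,0.003,0],[1,0.158,-0.003,0.003,0]]

```text
clock: 25.05
position: [0.6406, 0.1643, 0.1672]
ee_rot: [0.05, 0.715, 0.04, -0.696]
contact_force: [-0.4, -0.3, -1.6]
width: 0.0286
```

```bash
python3 - <<'E'
from h import *
p,d=snap('side','s15')
cv2.imwrite('pics/s15a.png',cv2.resize(p[130:330,220:420,::-1],None,fx=3.5,fy=3,interpolation=cv2.INTER_CUBIC))
need([(.6397,.1643,.167)],97.5)
E
```

```text
clock 25.1 tcp [0.6408 0.1642 0.1673] yaw -82.7 q6 1.603 toolx [ 0.028 -0.012 -1.   ] F [-0.3  0.2 -2.1] w 0.0289
   (0.6397, 0.1643, 0.167) shift [ 0.0003 -0.0002  0.0011]
  turn about x (deg) -0.2 q6 +/- 0.0
```

View pics/s15a.png

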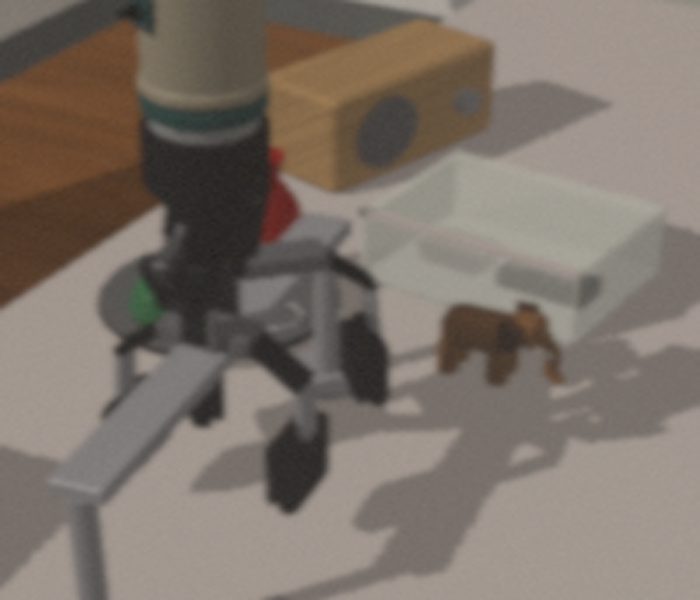

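play_rows:
  plan:
    - [[1,0.001,0,0,0],[1,0.002,0,0,0],[1,0.002,0,0,0]]

```text
clock: 25.4
position: [0.6416, 0.1643, 0.1667]
ee_rot: [0.05, 0.716, 0.04, -0.695]
contact_force: [-0.2, 0.3, 3.7]
width: 0.0282
```

It's seated. I'll release and rise.

play_rows:
  plan:
    - [[0.45,0,0,0,0],[0.45,0,0,0,0],[0.45,0,0,0,0],[0.45,-0.01,0,0,0],[0.45,-0.03,0,0,0],[0.45,-0.06,0,0,0],[0.45,-0.1,0,0,0],[0.45,-0.14,0,0,0],[0.45,-0.15,0,0,0],[0.45,-0.15,0,0,0]]

```text
clock: 26.4
position: [0.6379, 0.1663, 0.3197]
ee_rot: [0.05, 0.718, 0.04, -0.693]
contact_force: [0.3, 0.0, -0.3]
width: 0.0473
```

```bash
python3 - <<'E'
from h import *
p,d=snap('side','s16');p2,_=snap('top','t16')
cv2.imwrite('pics/s16a.png',np.hstack([cv2.resize(p[180:420,200:420,::-1],(400,600)),cv2.resize(p2[180:350,140:350,::-1],(400,600))]))
need([(.4531,.3656,.31),(.4531,.3656,.2),(.4531,.3656,.128)],78.4)
E
```

```text
clock 26.5 tcp [0.6364 0.166  0.3156] yaw -82.7 q6 1.602 toolx [ 0.029 -0.012 -1.   ] F [-0.2 -0.4 -0.2] w 0.0469
   (0.4531, 0.3656, 0.31) shift [-0.0021 -0.2213  0.1565]
   (0.4531, 0.3656, 0.2) shift [ 0.1079 -0.2231  0.1595]
   (0.4531, 0.3656, 0.128) shift [ 0.1798 -0.2242  0.1614]
  turn about x (deg) 18.9 q6 +/- -0.33
```

View pics/s16a.png

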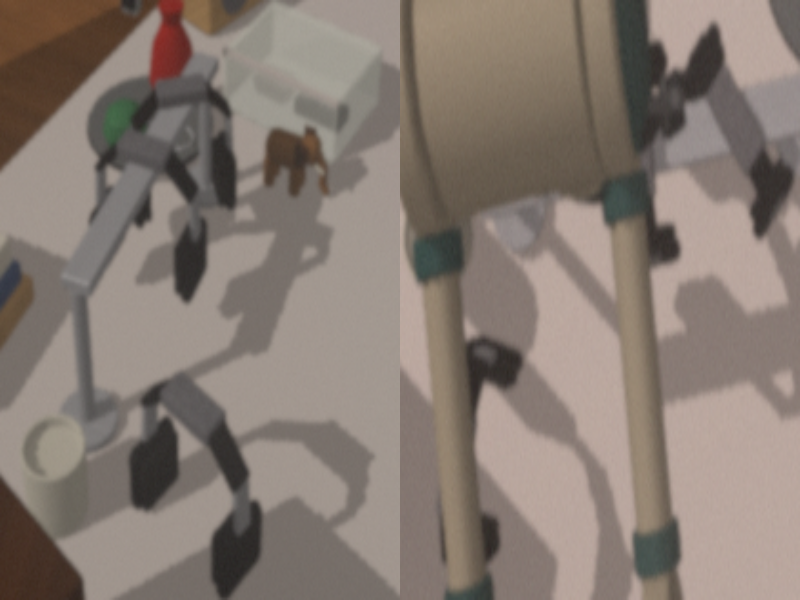

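In the top view C looks twisted on the bar, perhaps by the knock. I'll move over to A and get a clear look.

play_rows:
  plan:
    - [[0,0,-0.03,0.021,6],[0,0,-0.065,0.046,12],[0,-0.002,-0.1,0.071,19],[0,-0.002,-0.14,0.099,19],[0,-0.002,-0.18,0.127,19],[0,-0.002,-0.221,0.156,19],[0,-0.002,-0.221,0.156,19],[0,-0.002,-0.221,0.156,19],[0,-0.002,-0.221,0.156,19]]

```text
clock: 27.4
position: [0.4539, 0.3645, 0.3085]
ee_rot: [-0.068, 0.713, -0.076, -0.693]
contact_force: [0.1, -0.1, -0.9]
width: 0.0851
```

```bash
python3 - <<'E'
from h import *
p,d=snap('side','s17');p2,_=snap('top','t17')
cv2.imwrite('pics/s17a.png',cv2.resize(p[130:430,200:440,::-1],None,fx=2.5,fy=2,interpolation=cv2.INTER_CUBIC))
cv2.imwrite('pics/t17a.png',cv2.resize(p2[170:330,180:400,::-1],None,fx=3.5,fy=3.5,interpolation=cv2.INTER_CUBIC))
need([(.4531,.3656,.31),(.4531,.3656,.2),(.4531,.3656,.128)],78.4)
E
```

```text
clock 27.5 tcp [0.4545 0.3641 0.3091] yaw -101.81 q6 2.35 toolx [ 0.028 -0.013 -1.   ] F [ 0.1  0.2 -0.2] w 0.0854
   (0.4531, 0.3656, 0.31) shift [-0.001  -0.0011  0.0017]
   (0.4531, 0.3656, 0.2) shift [ 0.109  -0.002   0.0049]
   (0.4531, 0.3656, 0.128) shift [ 0.1809 -0.0025  0.0071]
  turn about x (deg) -0.21 q6 +/- 0.0
```

View pics/s17a.png

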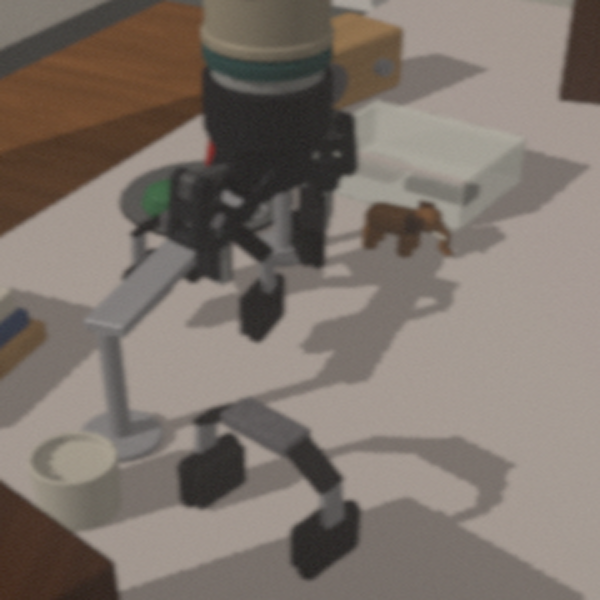

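View pics/t17a.png

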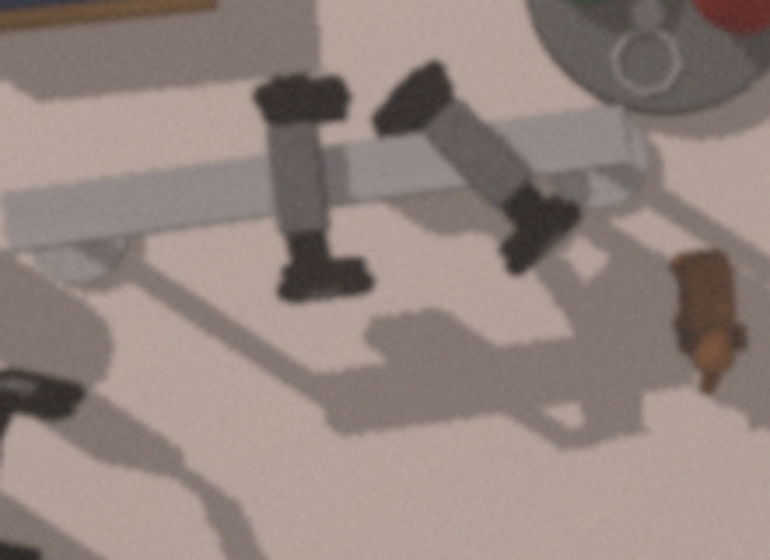

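C was knocked: it's still over the bar with a cup on each side, but turned about 36° (cups at crop (413,98) and (540,228)). B is straight at (300,190) and A is unmoved. I'll hang A, then straighten C.

play_rows:
  plan:
    - [[0,0.04,-0.001,0.002,0],[0,0.08,-0.002,0.004,0],[0,0.12,-0.002,0.005,0],[0,0.16,-0.003,0.006,0],[0,0.181,-0.003,0.007,0],[0,0.181,-0.003,0.007,0],[1,0.181,-0.003,0.007,0],[1,0.181,-0.003,0.007,0],[1,0.181,-0.003,0.007,0],[1,0.181,-0.003,0.007,0],[1,0.181,-0.003,0.007,0],[1,0.181,-0.003,0.007,0]]

```text
clock: 28.7
position: [0.4543, 0.367, 0.1297]
ee_rot: [-0.07, 0.715, -0.075, -0.692]
contact_force: [-0.2, 1.2, 6.1]
width: 0.0285
```

```bash
python3 - <<'E'
from h import *
u=np.array([np.cos(np.radians(97.5)),np.sin(np.radians(97.5))])
q=np.array([.641,.1544])+.11*u; print(q)
need([(.4531,.3656,.325),(*q.round(4),.325)],97.5)
E
```

```text
[0.62664212 0.26345893]
clock 28.7 tcp [0.4543 0.367  0.1297] yaw -101.8 q6 2.366 toolx [ 0.031 -0.011 -0.999] F [-0.2  1.2  6.1] w 0.0285
   (0.4531, 0.3656, 0.325) shift [-0.1953  0.0025 -0.0054]
   (np.float64(0.6266), np.float64(0.2635), 0.325) shift [-0.1888  0.067  -0.196 ]
  turn about x (deg) -19.3 q6 +/- 0.34
```

play_rows:
  plan:
    - [[1,-0.02,0,0,0],[1,-0.065,0.001,-0.001,0],[1,-0.11,0.002,-0.003,0],[1,-0.155,0.002,-0.004,0],[1,-0.194,0.003,-0.005,0],[1,-0.193,0.01,-0.025,-6],[1,-0.192,0.023,-0.065,-12],[1,-0.191,0.036,-0.105,-19],[1,-0.19,0.05,-0.145,-19],[1,-0.189,0.062,-0.182,-19],[1,-0.189,0.067,-0.196,-19],[1,-0.189,0.067,-0.196,-19]]

```text
clock: 29.9
position: [0.6278, 0.262, 0.3236]
ee_rot: [0.049, 0.716, 0.039, -0.696]
contact_force: [-0.1, 0.5, -1.7]
width: 0.0285
```

```bash
python3 - <<'E'
from h import *
p,d=snap('side','s18')
cv2.imwrite('pics/s18a.png',cv2.resize(p[140:380,180:400,::-1],None,fx=3,fy=2.5,interpolation=cv2.INTER_CUBIC))
need([(.6266,.2635,.325),(.6266,.2635,.172),(.6266,.2635,.167)],97.5)
E
```

```text
clock 29.95 tcp [0.6262 0.2633 0.3241] yaw -82.86 q6 1.751 toolx [ 0.028 -0.011 -1.   ] F [ 0.5  0.4 -1.6] w 0.0285
   (0.6266, 0.2635, 0.325) shift [-0.0009 -0.0001 -0.0005]
   (0.6266, 0.2635, 0.172) shift [ 0.1521 -0.0024  0.0035]
   (0.6266, 0.2635, 0.167) shift [ 0.1571 -0.0024  0.0037]
  turn about x (deg) -0.36 q6 +/- 0.01
```

View pics/s18a.png

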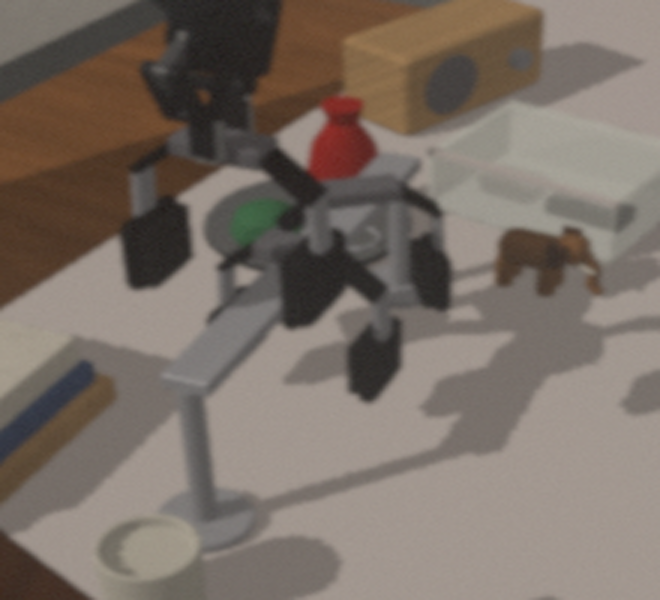

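A is held over the free end of the bar, clear of B. I'll lower it.

play_rows:
  plan:
    - [[1,0.03,0,0,0],[1,0.06,-0.001,0.001,0],[1,0.09,-0.001,0.002,0],[1,0.12,-0.002,0.002,0],[1,0.14,-0.002,0.003,0],[1,0.15,-0.002,0.004,0],[1,0.156,-0.002,0.004,0],[1,0.159,-0.002,0.004,0],[1,0.16,-0.002,0.004,0],[1,0.16,-0.002,0.004,0]]

```text
clock: 30.95
position: [0.6265, 0.2637, 0.1663]
ee_rot: [0.048, 0.716, 0.04, -0.695]
contact_force: [-3.4, 1.4, 6.1]
width: 0.0288
```

```bash
python3 - <<'E'
from h import *
p,d=snap('side','s19');p2,_=snap('top','t19')
cv2.imwrite('pics/s19a.png',np.hstack([cv2.resize(p[180:380,200:400,::-1],(400,400)),cv2.resize(p2[170:330,160:320,::-1],(400,400))]))
need([],97.5)
E
```

```text
clock 31.05 tcp [0.6265 0.2637 0.1663] yaw -82.86 q6 1.757 toolx [ 0.03 -0.01 -1.  ] F [-4.4  0.9  6.6] w 0.0287
  turn about x (deg) -0.36 q6 +/- 0.01
```

View pics/s19a.png

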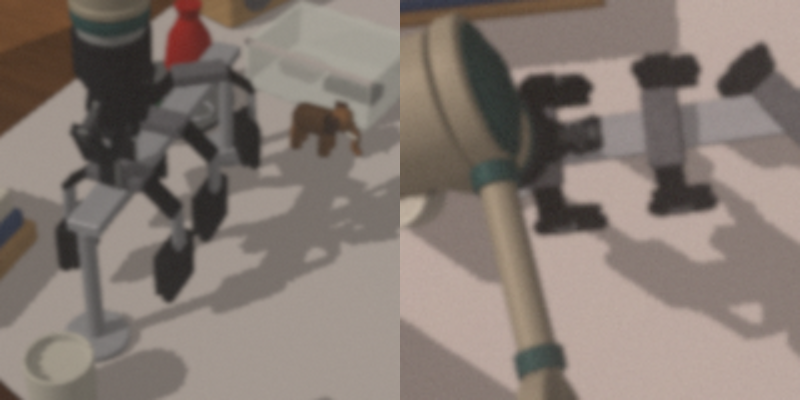

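A is seated parallel to B with a cup on each side. I'll release and rise.

play_rows:
  plan:
    - [[0.45,-0.001,0,0,0],[0.45,-0.001,0,0,0],[0.45,-0.001,0,0,0],[0.45,-0.01,0,0,0],[0.45,-0.03,0,0,0],[0.45,-0.06,0,0,0],[0.45,-0.1,0,0,0],[0.45,-0.14,0,0,0],[0.45,-0.16,0,0,0],[0.45,-0.16,0,0,0]]

```text
clock: 32.05
position: [0.6233, 0.2657, 0.3312]
ee_rot: [0.047, 0.719, 0.041, -0.692]
contact_force: [0.3, 0.4, 0.0]
width: 0.0472
```

```bash
python3 - <<'E'
from h import *
p2,_=snap('top','t20')
cv2.imwrite('pics/t20a.png',cv2.resize(p2[170:270,270:370,::-1],None,fx=6,fy=6,interpolation=cv2.INTER_CUBIC))
need([],97.5)
E
```

```text
clock 32.1 tcp [0.6224 0.2654 0.3282] yaw -82.87 q6 1.755 toolx [ 0.034 -0.008 -0.999] F [0.1 1.3 0.1] w 0.0469
  turn about x (deg) -0.37 q6 +/- 0.01
```

View pics/t20a.png

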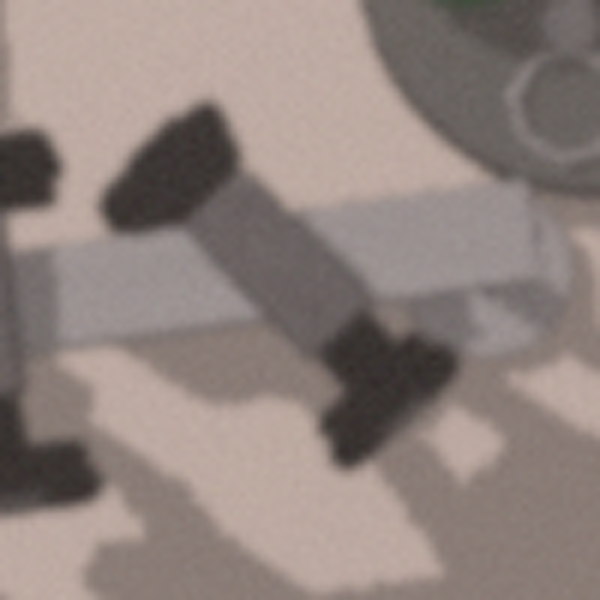

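```bash
python3 - <<'E'
from h import *
f=lambda u,v:world('top',270+u/6,170+v/6,z=.178)
a,b=f(217,200),f(347,327);m=(a+b)/2;d=a-b;an=np.degrees(np.arctan2(d[1],d[0]));print(m,np.linalg.norm(d),an)
uu=np.array([np.cos(np.radians(97.5)),np.sin(np.radians(97.5))]);r=m[:2]-[.641,.1544];print('along',r@uu,'across',r@[uu[1],-uu[0]])
need([(m[0],m[1],.31),(m[0],m[1],.25),(m[0],m[1],.165)],an+90)
E
```

```text
[0.65390379 0.05782329 0.178     ] 0.06165826992741946 45.31983547190534
along -0.09743476264062884 across 0.00018760578536067794
clock 32.1 tcp [0.6224 0.2654 0.3282] yaw -82.87 q6 1.755 toolx [ 0.034 -0.008 -0.999] F [0.1 1.3 0.1] w 0.0469
   (np.float64(0.6539037893492057), np.float64(0.05782329272957322), 0.31) shift [ 0.021   0.2096 -0.0048]
   (np.float64(0.6539037893492057), np.float64(0.05782329272957322), 0.25) shift [ 0.081   0.2089 -0.0029]
   (np.float64(0.6539037893492057), np.float64(0.05782329272957322), 0.165) shift [ 1.659e-01  2.078e-01 -1.000e-04]
  turn about x (deg) -38.19 q6 +/- 0.67
```

play_rows:
  plan:
    - [[0.25,0,0.04,0,-7],[0.25,0,0.085,0,-15],[0.25,0,0.13,-0.002,-23],[0.25,0.01,0.17,-0.003,-31],[0.25,0.02,0.2,-0.004,-38],[0.25,0.021,0.209,-0.005,-38],[0.25,0.05,0.209,-0.004,-38],[0.25,0.08,0.209,-0.003,-38],[0.25,0.08,0.209,-0.003,-38],[0.25,0.08,0.209,-0.003,-38]]

```text
clock: 33.1
position: [0.6536, 0.0584, 0.2502]
ee_rot: [0.278, 0.662, 0.264, -0.644]
contact_force: [-1.5, -0.3, 1.2]
width: 0.0641
```

```bash
python3 - <<'E'
from h import *
p,d=snap('side','s21')
cv2.imwrite('pics/s21a.png',cv2.resize(p[140:340,210:410,::-1],None,fx=3,fy=3,interpolation=cv2.INTER_CUBIC))
need([(.6539,.0578,.205),(.6539,.0578,.167)],135.3)
E
```

```text
clock 33.15 tcp [0.6544 0.0584 0.2517] yaw -44.87 q6 0.771 toolx [ 0.034 -0.008 -0.999] F [-0.7 -0.   0.3] w 0.0642
   (0.6539, 0.0578, 0.205) shift [ 0.0466 -0.0014  0.0017]
   (0.6539, 0.0578, 0.167) shift [ 0.0846 -0.0025  0.0024]
  turn about x (deg) -0.17 q6 +/- 0.0
```

View pics/s21a.png

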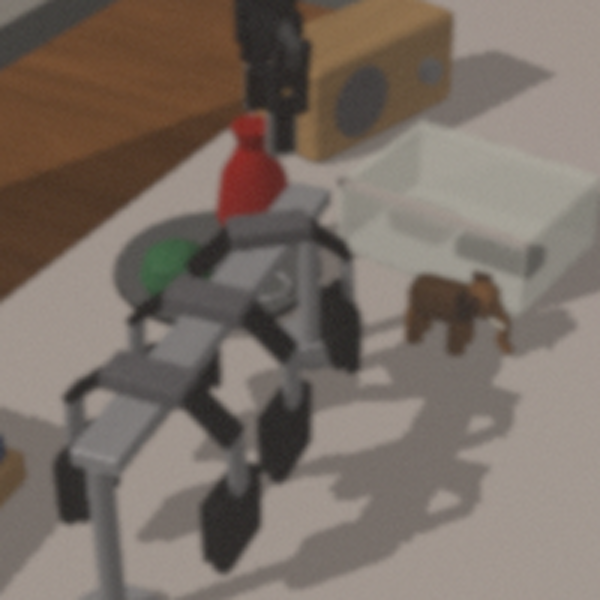

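All three are over the bar, with C the farthest at crop (270,230), still twisted. I'll grip it, lift it a little, turn it back and set it down.

play_rows:
  plan:
    - [[0.25,0.03,-0.001,0.001,0],[0.25,0.06,-0.002,0.002,0],[0.25,0.078,-0.002,0.002,0],[0.25,0.082,-0.002,0.002,0],[0.25,0.082,-0.002,0.002,0],[1,0.082,-0.002,0.002,0],[1,0.082,-0.002,0.002,0],[1,0.082,-0.002,0.002,0],[1,0.082,-0.002,0.002,0],[1,0.082,-0.002,0.002,0],[1,0.082,-0.002,0.002,0],[1,0.082,-0.002,0.002,0]]

```text
clock: 34.35
position: [0.6553, 0.0578, 0.1717]
ee_rot: [0.279, 0.664, 0.264, -0.642]
contact_force: [-1.5, 0.6, 5.8]
width: 0.0281
```

```bash
python3 - <<'E'
from h import *
need([(.6531,.062,.182),(.6531,.062,.169)],97.5)
E
```

```text
clock 34.35 tcp [0.6553 0.0578 0.1717] yaw -44.88 q6 0.772 toolx [ 0.038 -0.008 -0.999] F [-1.5  0.6  5.8] w 0.0281
   (0.6531, 0.062, 0.182) shift [-0.0104 -0.0042 -0.0016]
   (0.6531, 0.062, 0.169) shift [ 0.0026 -0.0046 -0.0013]
  turn about x (deg) 37.62 q6 +/- -0.66
```

play_rows:
  plan:
    - [[1,-0.006,0,0,0],[1,-0.01,0,0,0],[1,-0.01,-0.001,0,6],[1,-0.01,-0.002,-0.001,12],[1,-0.01,-0.003,-0.001,18],[1,-0.01,-0.004,-0.001,24],[1,-0.01,-0.004,-0.001,30],[1,-0.01,-0.004,-0.001,36],[1,-0.01,-0.004,-0.001,38],[1,-0.01,-0.004,-0.001,38]]

```text
clock: 35.35
position: [0.6526, 0.0614, 0.1813]
ee_rot: [0.048, 0.718, 0.04, -0.693]
contact_force: [0.3, 0.1, -1.9]
width: 0.0279
```

```bash
python3 - <<'E'
from h import *
p,d=snap('side','s22')
cv2.imwrite('pics/s22a.png',cv2.resize(p[140:340,210:410,::-1],None,fx=3,fy=3,interpolation=cv2.INTER_CUBIC))
need([(.6531,.062,.170)],97.5)
E
```

```text
clock 35.4 tcp [0.6527 0.0614 0.1813] yaw -82.83 q6 1.44 toolx [ 0.037 -0.008 -0.999] F [ 0.4  0.2 -1.9] w 0.028
   (0.6531, 0.062, 0.17) shift [ 0.0113 -0.0007 -0.0001]
  turn about x (deg) -0.33 q6 +/- 0.01
```

View pics/s22a.png

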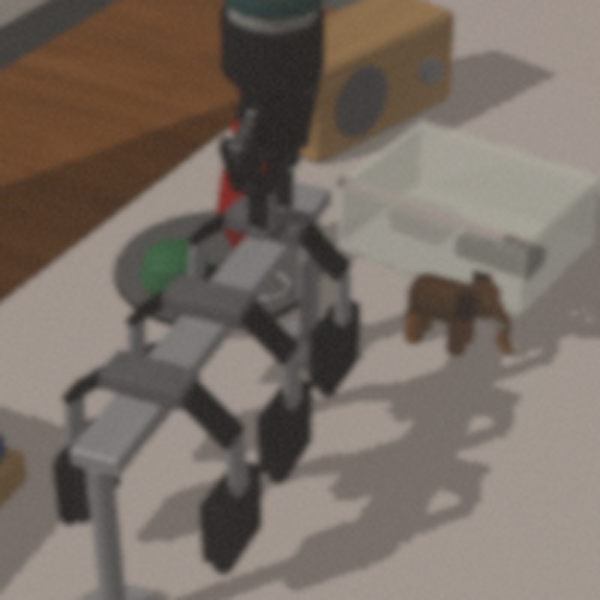

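C is now parallel to the others. I'll lower it onto the bar.

play_rows:
  plan:
    - [[1,0.005,0,0,0],[1,0.009,0,0,0],[1,0.011,0,0,0],[1,0.012,0,0,0],[1,0.012,0,0,0]]

```text
clock: 35.9
position: [0.653, 0.0614, 0.1718]
ee_rot: [0.048, 0.719, 0.041, -0.692]
contact_force: [-3.4, 0.6, 10.5]
width: 0.0278
```

play_rows:
  plan:
    - [[0.45,0,0,0,0],[0.45,0,0,0,0],[0.45,0,0,0,0],[0.45,-0.01,0,0,0],[0.45,-0.03,0,0,0],[0.45,-0.06,0,0,0],[0.45,-0.1,0,0,0],[0.45,-0.14,0,0,0],[0.45,-0.16,0,0,0],[0.45,-0.16,0,0,0]]

```text
clock: 36.9
position: [0.6484, 0.0627, 0.3365]
ee_rot: [0.048, 0.722, 0.041, -0.689]
contact_force: [0.6, -0.1, 0.7]
width: 0.0468
```

```bash
python3 - <<'E'
from h import *
need([(.35,-.2,.33)])
E
```

```text
clock 36.9 tcp [0.6484 0.0627 0.3365] yaw -82.81 q6 1.439 toolx [ 0.047 -0.008 -0.999] F [ 0.6 -0.1  0.7] w 0.0468
   (0.35, -0.2, 0.33) shift [-0.0055  0.2232  0.3291]
```

Move the arm clear and check everything.

play_rows:
  plan:
    - [[0.45,0,0.025,0.04,0],[0.45,0,0.055,0.08,0],[0.45,0,0.085,0.12,0],[0.45,0,0.11,0.16,0],[0.45,0,0.135,0.2,0],[0.45,0,0.16,0.24,0],[0.45,0,0.19,0.28,0],[0.45,0,0.22,0.32,0],[0.45,0,0.223,0.329,0],[0.45,0,0.223,0.329,0],[0.45,0,0.223,0.329,0]]

```text
clock: 38.0
position: [0.3508, -0.1992, 0.324]
ee_rot: [0.048, 0.722, 0.041, -0.689]
contact_force: [0.4, -0.3, 0.0]
width: 0.0469
```

```bash
python3 - <<'E'
from h import *
p,d=snap('side','s24');p2,d2=snap('top','t24')
cv2.imwrite('pics/s24a.png',cv2.resize(p[140:370,200:430,::-1],None,fx=2.6,fy=2.6,interpolation=cv2.INTER_CUBIC))
cv2.imwrite('pics/t24a.png',cv2.resize(p2[120:330,140:500,::-1],None,fx=2.2,fy=2.2,interpolation=cv2.INTER_CUBIC))
need([])
E
```

```text
clock 38.1 tcp [ 0.3513 -0.1989  0.3242] yaw -82.68 q6 0.73 toolx [ 0.047 -0.007 -0.999] F [-0.4  0.4  0.3] w 0.0473
```

View pics/s24a.png

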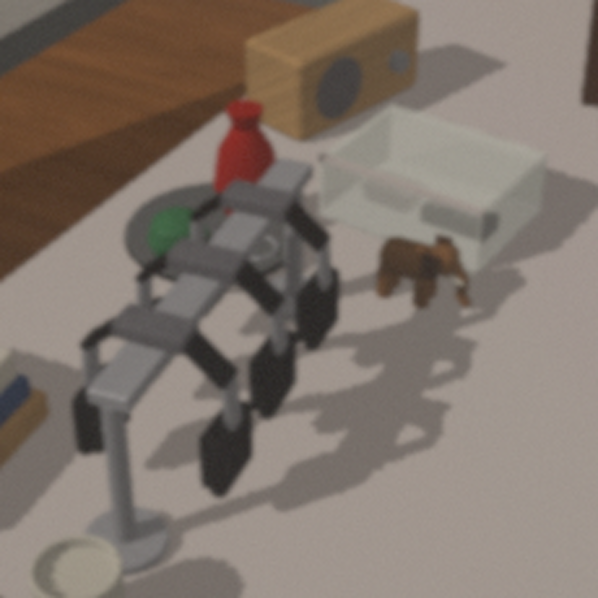

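View pics/t24a.png

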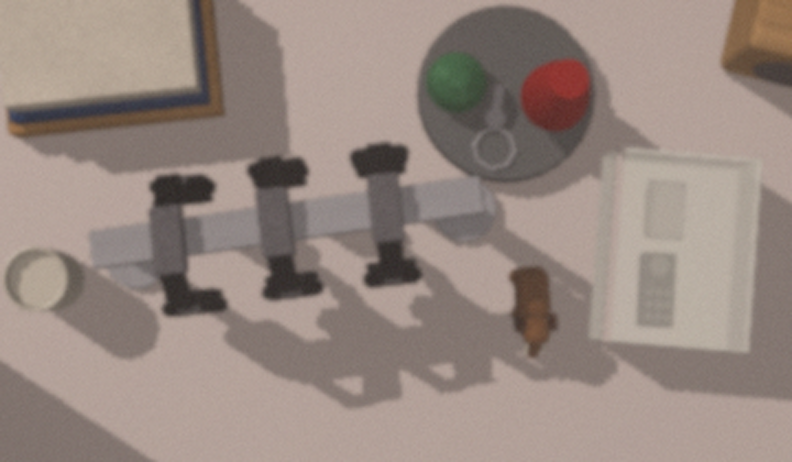

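```bash
python3 - <<'E'
from h import *
d=np.load('pics/t24_d.npy')
for u in (409,411,413,415,417,430,470):
    print(u,[world('top',u,v,d=float(d[v,u])).round(3).tolist() for v in(215,245)])
E
```

```text
409 [[0.667, -0.164, 0.001], [0.594, -0.162, 0.003]]
411 [[0.667, -0.169, -0.001], [0.594, -0.164, 0.019]]
413 [[0.665, -0.17, 0.015], [0.593, -0.163, 0.049]]
415 [[0.663, -0.17, 0.04], [0.593, -0.164, 0.065]]
417 [[0.661, -0.17, 0.062], [0.592, -0.166, 0.078]]
430 [[0.66, -0.196, 0.077], [0.592, -0.196, 0.074]]
470 [[0.659, -0.287, 0.074], [0.592, -0.286, 0.074]]
```

The lid's outer face reads 74–78 mm both at its free edge and near the hinge, so it's flat shut (76 mm expected). Handing in.

```bash
python3 -c "
from rig import manip
print(manip.sign_off())"
```

```text
the job is handed in; nothing more can be done
None
```

The niche is tidied and handed in at about 38 s on the robot's clock.

- **Box:** The earbud case and the short remote went in; the long remote wasn't there. I swung the lid shut and pressed it down with the closed fingers to about 45 N. The last depth check put its outer face at 74–78 mm from free edge to hinge, against 76 mm when shut.
- **Headphones:** All three pairs hang over the rail by their crowns, one cup on each side, about 100 mm apart.
- **One mend:** After I hung it, the pair nearest the box got turned about 37° on the bar. I take this to be the announced knock. I re-gripped it and set it straight.
- **Last look:** The final top and side pictures showed all three pairs straight and the ornaments where they stood. The arm was clear of everything, and no check failed or disagreed.

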